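# Make ready the guide-rod check on the test bench

## Task

Get the guide-rod check ready: draw the bench centre's tailstock back, lay the aluminium guide rod from its stand on the two V rests, let go of it, then slide the tailstock up until the rod is lifted off the rests and held true between both centres. Fill every empty pocket of the bush tray with a spare brass bush from the rubber mat, flange fully down in the pocket, and push the loose grey probe module flush against the face of the fixed white readout module, square and with its sides in line. Leave the bushes already in the tray and the screwdriver, thermal head and bottle where they are; a bush or module that gets knocked out of place must be put right before you finish.

Things in the scene. Friction and masses are not known exactly. Their poses are not given: they have to be found in the camera images.
- bench: Fixed bench centre; bed 90 (x) x 360 (y) x 20 mm, origin mid-underside. Centre line: along y at x=0, z=65 mm. Headstock block (50 x 50, 85 high) at y=110-160 mm; its cone points to -y, 18 mm wide at y=110, tip 3 mm wide at y=97. Two 10 mm thick V rests, grooves along y, at y=-35 and 70, tops z=63-68, hold a 20 mm rod's axis at z=62, 3 mm under the centre line. Tailstock at the -y end
- tailstock (a joint): Tailstock slide along the bench's +y: 0 = fully back, 0.060 = stop; starts at 0.020-0.055, too close to load the rod; 5 N friction holds it where left. Its cone (as the headstock's) points to +y, tip at bench y = -0.0907 + value. At about 0.047 the rod sits on both cones, lifted, middle at bench y = 0.027; pushing with 10-20 N takes it home, then it stops
- fin (a point): Grip point on the tailstock's black upright fin, 17 mm below its top, 108 mm above the table; moves with the tailstock. The fin is 16 mm thick (bench x), 36 mm long (bench y) and stands 40 mm high on the grey tailstock block (50 x 50 mm, top 85 mm above the table)
- rod: Aluminium rod, 20 mm diameter, 160 mm long, 0.15 kg, 13 mm bore 18 mm deep in each end; origin at its middle on its axis, axis along its x; either way round will do. Starts in two V rests of a fixed grey stand (base 10 mm high; rests 10 mm thick, 50 mm either side of the stand's middle, which is within 8 mm of the rod's), axis 45 mm above the table
- rod_a (a point): Centre of the rod's end at its own -x
- rod_b (a point): Centre of the rod's end at its own +x
- tray: Bush tray, an aluminium block, fixed: 64 (x) x 280 (y) x 25 mm high, five round pockets in a row along its y at -108, -54, 0, 54, 108 mm, each 43 mm wide with a 2 mm chamfer and 10 mm deep (floor 15 mm above the underside); origin at the centre of its underside
- readout: White readout module with a dark display on top, fixed: 60 (x) x 40 (y) x 45 mm high, origin at the centre of its underside; its butting face is the one at its -x
- probe: Loose grey probe module with a copper patch on top (nearer its -x end) and two small steel studs (nearer its +x end): 60 (x) x 40 (y) x 45 mm high, 0.25 kg, origin at the centre of its underside; its +x face goes against the readout module's -x face
- probe_face (a point): Centre of the probe module's +x face, 22.5 mm above its underside
- screwdriver: Screwdriver lying on the table, not to be disturbed
- head: Thermal head, a black block 70 x 70 x 30 mm with a copper plate on top, not to be disturbed
- bottle: Small white bottle, 48 mm diameter, 110 mm high, not to be disturbed
- bush0: Flanged brass bush: foot flange 40 mm diameter, 8 mm high, neck 22 mm diameter, 40 mm high in all, already in the tray pocket at tray y = -108 mm (None: that pocket is empty); origin at the centre of its underside
- bush1: Flanged brass bush: foot flange 40 mm diameter, 8 mm high, neck 22 mm diameter, 40 mm high in all, already in the tray pocket at tray y = -54 mm (None: that pocket is empty); origin at the centre of its underside
- bush2: Flanged brass bush: foot flange 40 mm diameter, 8 mm high, neck 22 mm diameter, 40 mm high in all, already in the tray pocket at tray y = 0 mm (None: that pocket is empty); origin at the centre of its underside
- bush3: Flanged brass bush: foot flange 40 mm diameter, 8 mm high, neck 22 mm diameter, 40 mm high in all, already in the tray pocket at tray y = 54 mm (None: that pocket is empty); origin at the centre of its underside
- bush4: Flanged brass bush: foot flange 40 mm diameter, 8 mm high, neck 22 mm diameter, 40 mm high in all, already in the tray pocket at tray y = 108 mm (None: that pocket is empty); origin at the centre of its underside
- spare0: Spare flanged brass bush, the same size (flange 40 mm diameter, 8 mm high at the foot, neck 22 mm diameter, 40 mm high in all, 0.08 kg), standing at the start on the fixed black rubber mat (80 x 270 x 3 mm); origin at the centre of its underside
- spare1: Spare flanged brass bush, the same size (flange 40 mm diameter, 8 mm high at the foot, neck 22 mm diameter, 40 mm high in all, 0.08 kg), standing at the start on the fixed black rubber mat (80 x 270 x 3 mm); origin at the centre of its underside
- spare2: Spare flanged brass bush, the same size (flange 40 mm diameter, 8 mm high at the foot, neck 22 mm diameter, 40 mm high in all, 0.08 kg), standing at the start on the fixed black rubber mat (80 x 270 x 3 mm); origin at the centre of its underside
- spare3: Spare flanged brass bush, the same size (flange 40 mm diameter, 8 mm high at the foot, neck 22 mm diameter, 40 mm high in all, 0.08 kg), standing at the start on the fixed black rubber mat (80 x 270 x 3 mm); origin at the centre of its underside
There are look-alikes about, which are no part of the job. What is shaped like the probe but red or turquoise is not meant.

How it is judged:
By the outcome, as a careful person would: the job done as asked, in the order asked, and still so for the second after the job is handed in, with the robot touching nothing.
Of bush0, bush1, bush2, bush3, bush4 only 1 to 3 are there at a start; the rules pass over those that are not, and their reading is None.
At some moment in a run one of probe, spare0, spare1, spare2, spare3 may be knocked a few centimetres aside while the robot is not near it.
It also fails if it takes over 210 s, if anything falls off the work surface, if the arm or the gripper's body presses on something with over 40 N, if the wrist force passes 120 N, or if a joint passes its speed limit or range.

## Robot

A 6-joint arm with a two-finger parallel gripper is mounted at the origin on the work surface. World frame = base frame: x ahead of the robot, y to its left, z up, the work surface at z = 0. Lengths are in m, angles in rad, forces in N, time in s.
With the tool pointing down it reaches from about 0.35 to 0.775 m from the base axis. Payload 7.3 kg.
Tool frame: the origin (TCP) lies at the very end of the fingers, on their centre line; the grasp point (between the pads) lies 19 mm behind it; z points along the fingers, y is the line along which they close (so a half turn about z gives the same grasp; the last joint's range is limited). The gripper opens to 92 mm and grips with 3 to 60 N. Pads are 19 mm wide; open, the fingers measure 130 mm over their backs; the gripper's body (75 mm by 190 mm) begins 47 mm behind the grasp point.
Start: joints at [-1.484, 0.342, 1.524, -0, 1.275, -0.146], TCP at [0.121, -0.511, 0.227] pointing down, gripper open.
Joint ranges: [-2.53, 2.53], [-0.77, 2.02], [0.04, 2.7], [-1, 4.14], [0.28, 2.66], [-3.11, 3.11]. Speed limits (rad/s): [2.57, 2.57, 3.14, 3.14, 3.14, 3.14].

## Interface

Orientations are given as [roll, pitch, yaw] about the fixed x, y, z axes, in that order (R = Rz(yaw) Ry(pitch) Rx(roll)).
In Python, from cell import telemetry, eyes, job gives the robot as it stands.
- The arm moves only by the tool apply_moves, never from a script. Its arguments are lists of equal length, an entry for each row: "delta_pos": the shift along the world's x, y, z each as a share of 0.4 m, from -1 to 1, a list of three; "dr": the turn, a rotation vector about the world's x, y, z each as a share of 0.5 rad, from -1 to 1, a list of three; "jaw": the opening, from 0 (shut) to 1 (fully open). A call has 1 to 8 rows; each row is the pose to reach, as a shift and turn from the pose commanded when the call began; what a row does not reach only later rows make up. A row lasts 1/12 s, in which the tool goes at most 41.7 mm and 7.16 degrees, less where a joint would pass 70% of its speed; a pose out of reach is approached as far as the arm can. A call with a number of a shift or a turn outside -1 to 1 is refused whole. A call with a gripper value outside its range is refused whole. The fingers move at their own pace and stop on an object; "force" is the grip in N (left out, the last holds). Time passes only in rows, so rows that repeat a pose let the fingers close. It gives the time, the measured TCP pose, the force, the opening and the grip force at its end, in the units of the state.
- telemetry.observe(): the state, without advancing time (a new reading comes with each control period).
- eyes.read_camera(name): name is "scene" or "top"; returns the picture (420x560x3 uint8, red, green, blue); there is no depth.
- eyes.camera_model(name): a dict with "vertical_fov" (degrees; the focal length in pixels is half the picture's height over the tangent of half this angle, whatever the lens; pixels are square), "cx", "cy" (the principal point, pixels), "rvec" (rotation vector, rad) and "tvec" (3), from world to camera coordinates, as OpenCV has them. Camera axes: x right, y down, z forward; pixel columns grow to the right and rows downward; lengths in m; the calibration is good to about 2 mm. A picture is of the moment at which its call begins. camera_model takes no time and is no camera call.
- job.hand_in(): hands the job in; it is judged then, once.
The state is a dict: "time": time; "qpos": joint angles; "qvel": joint speeds; "joint_efforts": joint torques, N m; "tool_pos": TCP position; "tool_rot": TCP orientation; "contact_force": force on the tool from outside, world axes, zero at the start; "torque": the same for the moment, N m; "opening": finger opening in m; "grip_force": force on a finger pad.
Only numpy, scipy, OpenCV 4.12 (cv2) and the standard library are available. Lean on these libraries where they do the work, as an engineer would, in place of code of your own. Each camera call takes 0.05 s, during which the arm holds its last target. There are 200 camera calls.

## Working session

There is one attempt and no reset: what is moved stays moved. The work goes in short steps, Python scripts to look and compute and a tool call to move; the robot and the scene stay as the last step left them, time stands still between calls to the robot, and variables do not carry over. Pictures are saved under pics/ and viewed, at most 14 in all, crops included, and the job is handed in when it is done.

Besides the shell and the picture viewer there is one more tool, called after ">>>" as a command line: name --argument value ..., lists and objects as JSON in quotes. apply_moves: Moves the arm, as the interface text tells. Its arguments: {"type":"object","properties":{"delta_pos":{"type":"array"},"dr":{"type":"array"},"jaw":{"type":"array"},"force":{"type":"number"}},"required":["delta_pos","dr","jaw"]}

```bash
mkdir -p pics; ls; cat > h.py <<'E'
import numpy as np, cv2
from cell import telemetry, eyes, job
def snap(n,f=None):
    im=eyes.read_camera(n)
    if f: cv2.imwrite('pics/'+f,im[:,:,::-1])
    return im
def cam(n):
    m=eyes.camera_model(n); R=cv2.Rodrigues(np.array(m['rvec'],float))[0]; t=np.array(m['tvec'],float)
    f=210/np.tan(np.radians(m['vertical_fov'])/2)
    return R,t,f,m['cx'],m['cy'],m
def px2w(n,uv,z):
    R,t,f,cx,cy,_=cam(n); uv=np.atleast_2d(np.array(uv,float))
    d=np.c_[(uv[:,0]-cx)/f,(uv[:,1]-cy)/f,np.ones(len(uv))]@R
    o=-R.T@t
    return o+d*((z-o[2])/d[:,2])[:,None]
def w2px(n,p):
    R,t,f,cx,cy,_=cam(n); q=np.atleast_2d(p)@R.T+t
    return np.c_[f*q[:,0]/q[:,2]+cx,f*q[:,1]/q[:,2]+cy]
E
python3 - <<'E'
from h import *
for n in('top','scene'):
    im=snap(n,n+'0.png'); print(eyes.camera_model(n)); R,t,*_=cam(n); print(-R.T@t)
print(telemetry.observe())
E
```

```text
pics
{'vertical_fov': 50.173768998219764, 'cx': 272.9099273757283, 'cy': 214.0471425878467, 'rvec': array([ 2.08774724, -2.12341789,  0.1790332 ]), 'tvec': array([-1.41047061e-03,  6.03501187e-01,  1.46346760e+00])}
[ 0.30531211 -0.05041898  1.55248044]
{'vertical_fov': 44.15556455013019, 'cx': 287.4423133522134, 'cy': 206.20779997257964, 'rvec': array([ 2.04479544,  1.24943725, -0.56790555]), 'tvec': array([-0.25356646, -0.2952946 ,  1.87727419])}
[ 1.52923806 -0.45621206  1.06252283]
{'time': 0.1, 'qpos': array([-1.48400747e+00,  3.42639365e-01,  1.52491996e+00,  1.61091208e-05,
        1.27542304e+00, -1.45997258e-01]), 'qvel': array([ 0.00025917, -0.000794  , -0.00200534, -0.00010687,  0.00152491,
       -0.00235225]), 'joint_efforts': array([ 1.88520789e-03, -4.32004058e+01, -2.44695586e+01,  7.19144032e-02,
        5.25742513e-02, -5.39145628e-05]), 'tool_pos': array([ 0.12110745, -0.51046092,  0.22612211]), 'tool_rot': array([-3.14021997e+00, -2.17414583e-04,  2.32781270e-01]), 'contact_force': array([ 0.2351436 , -0.39366136, -0.36973932]), 'torque': array([ 0.05579652, -0.02553785, -0.00504671]), 'grip_force': 0.0, 'opening': 0.09171902944495781}
```

View pics/top0.png

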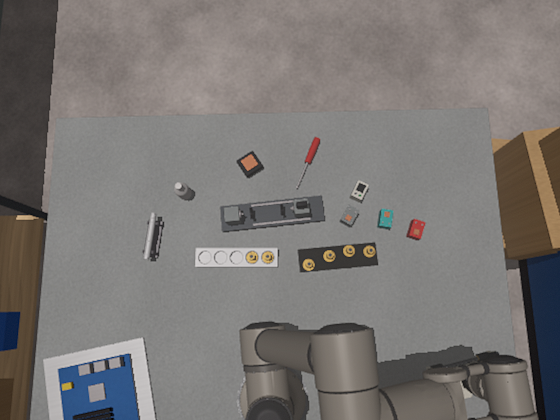

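View pics/scene0.png

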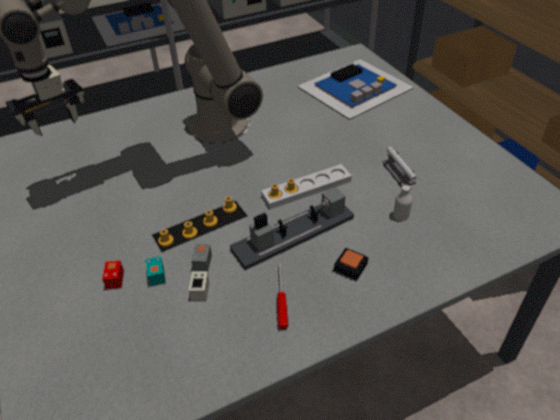

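Top view: bench at (272,213), with the black-finned tailstock probably at the right (300,205). Tray is at (236,257) with 3 empty pockets on the left and bushes at 252 and 268. Mat has 4 spares at (308,265), (329,256), (349,251) and (369,251). The readout is at (360,190), probe (349,215), rod stand (152,237), thermal head (249,164), bottle (183,190) and screwdriver (310,160). I'll zoom in on it next.

```bash
python3 - <<'E'
from h import *
a=cv2.imread('pics/top0.png'); b=cv2.imread('pics/scene0.png')
cv2.imwrite('pics/t1.png',cv2.resize(a[145:280,205:385],None,fx=4.4,fy=4.4,interpolation=cv2.INTER_CUBIC))
cv2.imwrite('pics/s1.png',cv2.resize(b[140:310,145:420],None,fx=2.9,fy=2.9,interpolation=cv2.INTER_CUBIC))
E
```

```text
(no output)
```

View pics/t1.png

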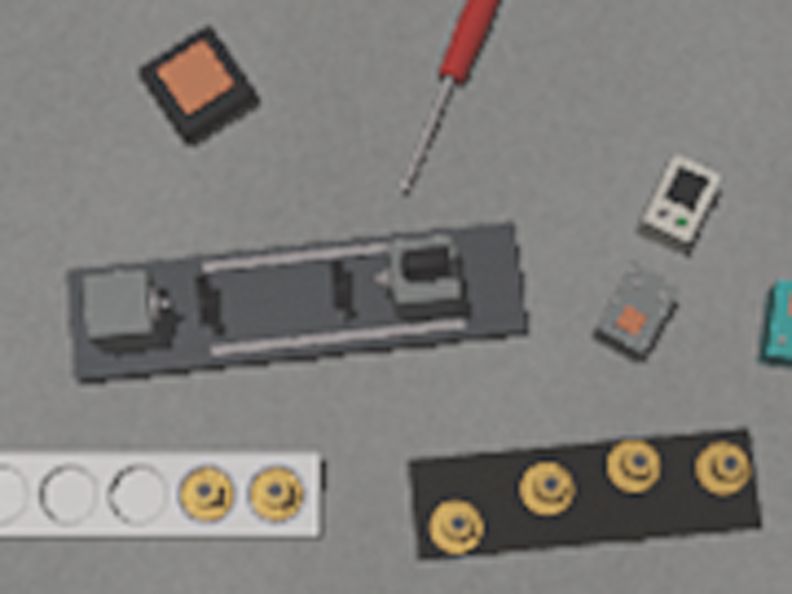

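View pics/s1.png

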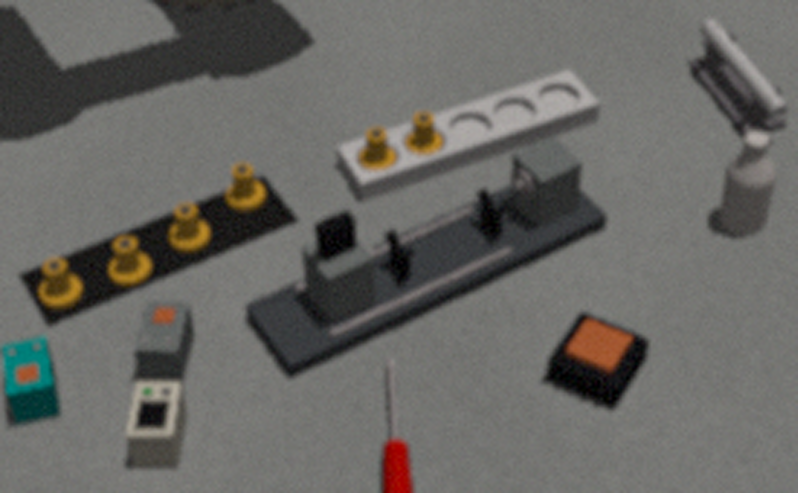

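Tailstock (black fin) is at the bench's right (world −y) end, close to the rests. Headstock is on the left. Tray pockets 2, 3 and 4 look empty. The probe is just below the readout, copper patch facing away from it. Now measuring.

```bash
cat > meas.py <<'E'
from h import *
K=4
def up(im): return cv2.resize(im,None,fx=K,fy=K,interpolation=cv2.INTER_CUBIC)
def back(p): return (np.asarray(p,float)+.5)/K-.5
def blobs(mask,amin):
    cs,_=cv2.findContours(mask.astype(np.uint8),cv2.RETR_EXTERNAL,cv2.CHAIN_APPROX_NONE)
    return [c for c in cs if cv2.contourArea(c)>amin*K*K]
def cen(c):
    m=cv2.moments(c); return back([m['m10']/m['m00'],m['m01']/m['m00']])
def rect(c): return back(cv2.boxPoints(cv2.minAreaRect(c)))
def brass(im):
    h=cv2.cvtColor(up(im),cv2.COLOR_RGB2HSV)
    return (h[...,0]>14)&(h[...,0]<32)&(h[...,1]>95)&(h[...,2]>60)
def copper(im):
    h=cv2.cvtColor(up(im),cv2.COLOR_RGB2HSV)
    return ((h[...,0]<14))&(h[...,1]>80)&(h[...,2]>80)
def show(n,r,z):
    w=px2w(n,r,z)[:,:2]; c=w.mean(0); a=w[1]-w[0]; b=w[2]-w[1]
    if np.hypot(*b)>np.hypot(*a): a,b=b,a
    print('  c',c.round(4),'len',np.hypot(*a).round(4),np.hypot(*b).round(4),'ang',round(np.degrees(np.arctan2(a[1],a[0])),2)); return c
def sub(im,x0,x1,y0,y1):
    m=np.zeros((im.shape[0]*K,im.shape[1]*K),bool); m[y0*K:y1*K,x0*K:x1*K]=1; return m
E
python3 - <<'E'
from meas import *
im=cv2.cvtColor(cv2.imread('pics/top0.png'),cv2.COLOR_BGR2RGB)
g=cv2.GaussianBlur(up(im),(0,0),2).astype(float).mean(2)
print('brass')
for c in blobs(brass(im)&sub(im,190,390,230,285),40):
    p=cen(c); print(p.round(2),'area',cv2.contourArea(c)/16,'z.011',px2w('top',[p],.011)[0,:2].round(4),'z.023',px2w('top',[p],.023)[0,:2].round(4))
print('gray: table',g[900,600],'bed',g[210*4,245*4],'tray',g[250*4,245*4],'mat',g[262*4,340*4],'readout',g[195*4,362*4])
for nm,m,z,a in [('tray',(g>155)&sub(im,185,290,240,275),.025,500),('bench',(g<105)&sub(im,212,332,190,236),.01,900),
  ('readout',(g>150)&sub(im,345,378,175,207),.045,50),('mat',(g<90)&sub(im,290,390,236,280),.003,500),('rod',(g>165)&sub(im,138,170,200,268),.05,60)]:
    print(nm)
    for c in blobs(m,a): r=rect(c); print(r.round(1).tolist()); show('top',r,z)
print('copper')
for c in blobs(copper(im)&sub(im,335,365,200,232),6): print(cen(c).round(2),px2w('top',[cen(c)],.045)[0,:2].round(4))
# fin: darkest near tailstock
for c in blobs((g<50)&sub(im,285,318,192,222),10): r=rect(c); print('fin',r.round(1).tolist()); show('top',r,.12)
b=cv2.imread('pics/top0.png')
A=cv2.resize(b[170:235,325:385],None,fx=9,fy=9,interpolation=cv2.INTER_CUBIC); B=cv2.resize(b[200:275,135:175],None,fx=7.8,fy=7.8,interpolation=cv2.INTER_CUBIC)
o=np.zeros((590,860,3),np.uint8); o[:A.shape[0],:540]=A[:590]; o[:B.shape[0],545:545+B.shape[1]]=B; cv2.imwrite('pics/t2.png',o[:,:860][:, :800] if 0 else cv2.resize(o,(800,549)))
E
```

```text
brass
[308.19 264.36] area 117.65625 z.011 [ 0.4352 -0.1286] z.023 [ 0.4342 -0.128 ]
[267.4  256.87] area 95.875 z.011 [0.4632 0.0107] z.023 [0.462  0.0102]
[251.65 256.92] area 97.0 z.011 [0.464 0.065] z.023 [0.4627 0.0641]
[328.83 255.61] area 118.03125 z.011 [ 0.4639 -0.2001] z.023 [ 0.4627 -0.199 ]
[368.86 251.01] area 117.9375 z.011 [ 0.4774 -0.3375] z.023 [ 0.476  -0.3353]
[348.51 250.44] area 115.40625 z.011 [ 0.4805 -0.2682] z.023 [ 0.4792 -0.2665]
gray: table 179.0 bed 89.66666666666667 tray 198.0 mat 55.0 readout 176.0
tray
[[194.4, 247.1], [277.1, 247.1], [277.1, 266.4], [194.4, 266.4]]
  c [0.4642 0.1187] len 0.2848 0.0656 ang -91.01
bench
[[218.9, 206.0], [322.4, 194.4], [325.5, 221.3], [222.0, 232.9]]
  c [ 0.615  -0.0077] len 0.3676 0.0971 ang -84.62
readout
[[350.5, 194.1], [358.1, 179.0], [368.8, 184.3], [361.2, 199.4]]
  c [ 0.6878 -0.3115] len 0.0604 0.0409 ang -28.25
mat
[[297.3, 248.8], [375.7, 241.7], [377.8, 265.1], [299.4, 272.3]]
  c [ 0.4598 -0.2305] len 0.272 0.081 ang -85.79
rod
[[143.7, 258.0], [151.2, 212.3], [154.2, 212.8], [146.7, 258.5]]
  c [0.5402 0.4127] len 0.1582 0.0107 ang -7.1
copper
[348.04 217.39] [ 0.5896 -0.2671]
fin [[296.7, 205.7], [306.0, 204.5], [306.3, 206.9], [297.0, 208.1]]
  c [ 0.6152 -0.1069] len 0.0306 0.008 ang -84.09
```

View pics/t2.png

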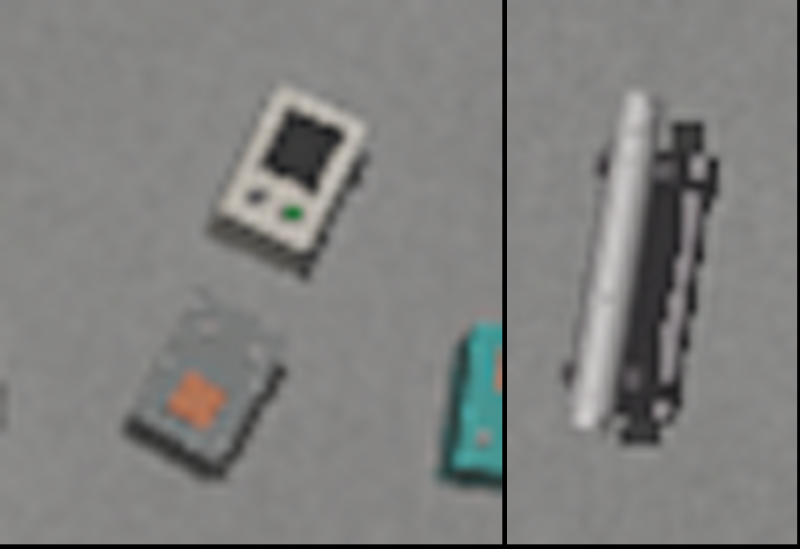

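Readout, with display, is at crop (290,180). The probe's top centre is at crop (207,380), about (349.7,215.4) full-frame, turned about −30°. The rod lies left of its dark stand, running from (146,259) to (153,213).

```bash
python3 - <<'E'
from meas import *
im=cv2.cvtColor(cv2.imread('pics/top0.png'),cv2.COLOR_BGR2RGB); sc=cv2.cvtColor(cv2.imread('pics/scene0.png'),cv2.COLOR_BGR2RGB)
print('probe c',px2w('top',[[349.7,215.4]],.045)[0].round(4))
r=np.array([[218.9,206.0],[322.4,194.4],[325.5,221.3],[222.0,232.9]])
fa=px2w('top',r[:2],.02)[:,:2]; ne=px2w('top',r[2:],0)[:,:2]; ne2=px2w('top',r[2:],.02)[:,:2]
print('far',fa.round(4).tolist(),'near0',ne.round(4).tolist(),'near20',ne2.round(4).tolist())
d=(fa[0]-fa[1]); d/=np.hypot(*d); n=np.array([d[1],-d[0]]); print('dir',d,'width',(fa[0]-ne[1])@n,(fa[0]-ne2[1])@n)
def prof(p,q,z,k=41,w=.02,cam='top',img=im):
    # averaged profile across segment p->q at height z; offset axis = left normal
    p,q=np.array(p),np.array(q); t=(q-p)/np.hypot(*(q-p)); m=np.array([-t[1],t[0]]); out=[]
    g=img.astype(np.float32).mean(2)
    os=np.arange(-w,w+1e-9,.002)
    for o in os:
        pts=np.array([np.r_[p+(q-p)*s+m*o,z] for s in np.linspace(.0,1,k)])
        uv=w2px(cam,pts).astype(np.float32)
        out.append(cv2.remap(g,uv[:,0].reshape(1,-1),uv[:,1].reshape(1,-1),cv2.INTER_LINEAR).mean())
    return list(zip((os*1000).round().astype(int).tolist(),np.round(out).astype(int).tolist()))
a=np.radians(-7.1); u=np.array([np.cos(a),np.sin(a)]); c=np.array([.5402,.4127])
print('rod top z.045',prof(c-.03*u,c+.03*u,.045,w=.03))
print('rod scene z.045',prof(c-.03*u,c+.03*u,.045,w=.03,cam='scene',img=sc))
f=np.array([.6152,-.1069]); print('fin across',prof(f-.01*d,f+.01*d,.125,w=.04))
print('bed across mid',prof(np.array([.615,-.0077])-.02*d,np.array([.615,-.0077])+.02*d,.02,w=.06))
print('fin along',prof(f-.004*n,f+.004*n,.125,w=.05))
g=sc.mean(2)
for c in blobs((cv2.GaussianBlur(up(sc),(0,0),2).mean(2)<38)&sub(sc,245,275,205,245),10): print('fin scene',rect(c).round(1).tolist(),px2w('scene',[cen(c)],.105)[0].round(4))
E
```

```text
probe c [ 0.5964 -0.273   0.045 ]
far [[0.6438, 0.1786], [0.678, -0.1851]] near0 [[0.5857, -0.1942], [0.5513, 0.1697]] near20 [[0.5821, -0.1923], [0.5481, 0.1669]]
dir [-0.09361341  0.99560862] width 0.09295837176451012 0.09637888414774866
rod top z.045 [(-30, 105), (-28, 70), (-26, 50), (-24, 49), (-22, 52), (-20, 52), (-18, 51), (-16, 50), (-14, 54), (-12, 69), (-10, 95), (-8, 121), (-6, 142), (-4, 160), (-2, 175), (0, 187), (2, 191), (4, 185), (6, 170), (8, 153), (10, 134), (12, 123), (14, 127), (16, 134), (18, 135), (20, 134), (22, 133), (24, 133), (26, 134), (28, 134), (30, 135)]
rod scene z.045 [(-30, 39), (-28, 42), (-26, 49), (-24, 58), (-22, 66), (-20, 72), (-18, 75), (-16, 75), (-14, 75), (-12, 75), (-10, 79), (-8, 88), (-6, 102), (-4, 116), (-2, 130), (0, 141), (2, 151), (4, 157), (6, 160), (8, 159), (10, 153), (12, 142), (14, 131), (16, 123), (18, 119), (20, 118), (22, 117), (24, 117), (26, 117), (28, 118), (30, 118)]
fin across [(-40, 131), (-38, 133), (-36, 135), (-34, 134), (-32, 124), (-30, 109), (-28, 93), (-26, 95), (-24, 109), (-22, 120), (-20, 119), (-18, 100), (-
[... 1014 characters left out ...]
, 86), (-42, 86), (-40, 86), (-38, 86), (-36, 86), (-34, 86), (-32, 87), (-30, 85), (-28, 77), (-26, 65), (-24, 56), (-22, 64), (-20, 66), (-18, 63), (-16, 54), (-14, 47), (-12, 47), (-10, 47), (-8, 48), (-6, 48), (-4, 49), (-2, 49), (0, 49), (2, 49), (4, 49), (6, 49), (8, 48), (10, 47), (12, 46), (14, 43), (16, 54), (18, 78), (20, 104), (22, 121), (24, 118), (26, 115), (28, 114), (30, 125), (32, 129), (34, 122), (36, 114), (38, 104), (40, 92), (42, 86), (44, 87), (46, 88), (48, 88), (50, 89)]
fin scene [[246.4, 242.1], [251.2, 239.0], [254.7, 244.3], [249.9, 247.4]] [ 0.6823 -0.1604  0.105 ]
fin scene [[254.1, 213.9], [266.4, 213.9], [266.4, 228.6], [254.1, 228.6]] [ 0.6243 -0.1066  0.105 ]
```

>>> apply_moves --delta_pos '[[0.62, 0.5, 0], [0.62, 0.5, 0], [0.62, 0.5, 0], [0.62, 0.5, 0], [0.62, 0.5, 0], [0.62, 0.5, 0], [0.62, 0.5, 0], [0.62, 0.5, 0]]' --dr '[[0, 0, 1], [0, 0, 1], [0, 0, 1], [0, 0, 1], [0, 0, 1], [0, 0, 1], [0, 0, 1], [0, 0, 1]]' --jaw '[0.6, 0.6, 0.6, 0.6, 0.6, 0.6, 0.6, 0.6]' --force 40

```text
time: 0.77
tool_pos: [0.3712, -0.3081, 0.2266]
tool_rot: [-3.141, -0.001, 0.734]
contact_force: [0.6, -0.8, -0.2]
opening: 0.0551
grip_force: 0.0
```

>>> apply_moves --delta_pos '[[0.64, 0.507, 0], [0.64, 0.507, 0], [0.64, 0.507, 0], [0.64, 0.507, 0], [0.64, 0.507, 0], [0.64, 0.507, 0], [0.64, 0.507, 0], [0.64, 0.507, 0]]' --dr '[[0, 0, 1], [0, 0, 1], [0, 0, 1], [0, 0, 1], [0, 0, 1], [0, 0, 1], [0, 0, 1], [0, 0, 1]]' --jaw '[0.6, 0.6, 0.6, 0.6, 0.6, 0.6, 0.6, 0.6]'

```text
time: 1.43
tool_pos: [0.6267, -0.1056, 0.2261]
tool_rot: [-3.141, -0.0, 1.234]
contact_force: [-0.2, -0.4, 0.3]
opening: 0.0551
grip_force: 0.0
```

>>> apply_moves --delta_pos '[[0, 0, 0], [0, 0, -0.1], [0, 0, -0.2], [0, 0, -0.25], [0, 0, -0.25]]' --dr '[[0, 0, 0.43], [0, 0, 0.863], [0, 0, 0.863], [0, 0, 0.863], [0, 0, 0.863]]' --jaw '[0.6, 0.6, 0.6, 0.6, 0.6]'

```text
time: 1.85
tool_pos: [0.6217, -0.1069, 0.1206]
tool_rot: [-3.131, -0.004, 1.666]
contact_force: [-1.4, 0.6, 0.1]
opening: 0.0547
grip_force: 0.0
```

>>> apply_moves --delta_pos '[[0, 0, -0.085], [0, 0, -0.085], [0, 0, -0.085], [0, 0, -0.085], [0, 0, -0.085], [0, 0, -0.085], [0, 0, -0.085], [0, 0, -0.085]]' --dr '[[0, 0, 0], [0, 0, 0], [0, 0, 0], [0, 0, 0], [0, 0, 0], [0, 0, 0], [0, 0, 0], [0, 0, 0]]' --jaw '[0.6, 0.6, 0.3, 0.25, 0.1, 0.1, 0.1, 0.1]' --force 5

```text
time: 2.52
tool_pos: [0.6255, -0.1082, 0.0937]
tool_rot: [3.14, 0.001, 1.664]
contact_force: [-0.6, 0.6, 0.1]
opening: 0.0199
grip_force: 0.0
```

>>> apply_moves --delta_pos '[[0, 0, 0], [0, 0, 0], [0, 0, 0], [0, 0, 0], [0.002, -0.02, 0], [0.004, -0.04, 0], [0.006, -0.06, 0], [0.0065, -0.068, 0]]' --dr '[[0, 0, 0], [0, 0, 0], [0, 0, 0], [0, 0, 0], [0, 0, 0], [0, 0, 0], [0, 0, 0], [0, 0, 0]]' --jaw '[0, 0, 0, 0, 0, 0, 0, 0]' --force 30

```text
time: 3.18
tool_pos: [0.6279, -0.1348, 0.0934]
tool_rot: [3.141, -0.001, 1.664]
contact_force: [-1.3, 5.5, 6.8]
opening: 0.0156
grip_force: 30.0
```

>>> apply_moves --delta_pos '[[0.0005, -0.007, 0], [0.001, -0.014, 0], [0.002, -0.02, 0], [0.002, -0.02, 0]]' --dr '[[0, 0, 0], [0, 0, 0], [0, 0, 0], [0, 0, 0]]' --jaw '[0, 0, 0, 0]'

```text
time: 3.52
tool_pos: [0.628, -0.1367, 0.0932]
tool_rot: [-3.141, -0.01, 1.665]
contact_force: [-3.6, 22.9, 10.2]
opening: 0.0158
grip_force: 30.0
```

>>> apply_moves --delta_pos '[[0, 0.01, 0], [0, 0.01, 0], [0, 0.01, 0], [0, 0.01, 0.1], [0, 0.01, 0.2], [0, 0.02, 0.3], [0, 0.1, 0.3], [0, 0.2, 0.3]]' --dr '[[0, 0, 0], [0, 0, 0], [0, 0, 0], [0, 0, 0], [0, 0, 0.2], [0, 0, 0.45], [0, 0, 0.7], [0, 0, 0.94]]' --jaw '[0.5, 0.5, 0.5, 0.6, 0.6, 0.6, 0.6, 0.6]'

```text
time: 4.18
tool_pos: [0.63, -0.0663, 0.2157]
tool_rot: [3.138, 0.006, 2.135]
contact_force: [0.1, 0.8, -1.5]
opening: 0.0545
grip_force: 0.0
```

>>> apply_moves --delta_pos '[[-0.1, 0.1, 0], [-0.2, 0.2, 0], [-0.2, 0.3, 0], [-0.2, 0.4, 0], [-0.2, 0.5, 0], [-0.2, 0.6, 0], [-0.2, 0.7, 0], [-0.2, 0.8, 0]]' --dr '[[0, 0, 0.2], [0, 0, 0.4], [0, 0, 0.6], [0, 0, 0.8], [0, 0, 0.94], [0, 0, 0.94], [0, 0, 0.94], [0, 0, 0.94]]' --jaw '[0.6, 0.6, 0.6, 0.6, 0.6, 0.6, 0.6, 0.6]'

```text
time: 4.85
tool_pos: [0.5486, 0.2443, 0.2127]
tool_rot: [-3.142, 0.001, 2.603]
contact_force: [1.6, -0.0, -1.1]
opening: 0.055
grip_force: 0.0
```

```bash
python3 - <<'E'
from h import *
s=telemetry.observe(); print(s['time'],s['tool_pos'],s['tool_rot'],s['opening'],s['qpos'].round(2),s['qvel'].round(2))
E
```

```text
4.85 [0.54855629 0.24431917 0.21273067] [-3.14152914e+00  5.73881391e-04  2.60332722e+00] 0.055037291065484356 [ 0.29  0.49  1.33 -0.    1.32 -0.74] [ 0.82  0.36 -0.6  -0.    0.23  0.81]
```

>>> apply_moves --delta_pos '[[-0.019, 0.1, 0], [-0.019, 0.2, 0], [-0.019, 0.3, 0], [-0.019, 0.393, 0], [-0.019, 0.393, -0.1], [-0.019, 0.393, -0.2], [-0.019, 0.393, -0.3], [-0.019, 0.393, -0.3]]' --dr '[[0, 0, 0.2], [0, 0, 0.4], [0, 0, 0.6], [0, 0, 0.827], [0, 0, 0.827], [0, 0, 0.827], [0, 0, 0.827], [0, 0, 0.827]]' --jaw '[0.6, 0.6, 0.6, 0.6, 0.6, 0.6, 0.6, 0.6]'

```text
time: 5.52
tool_pos: [0.5368, 0.3972, 0.0833]
tool_rot: [-3.132, -0.013, 3.017]
contact_force: [-1.3, -0.8, -1.7]
opening: 0.0551
grip_force: 0.0
```

```bash
python3 - <<'E'
from h import *
s=telemetry.observe(); print(s['time'],s['tool_pos'],s['tool_rot'])
a=snap('top')[190:270,110:190];b=snap('scene')[130:200,370:440]
A=cv2.resize(a,(480,480),interpolation=3);B=cv2.resize(b,(310,310),interpolation=3)
o=np.zeros((480,800,3),np.uint8);o[:,:480]=A;o[:310,490:]=B;cv2.imwrite('pics/r1.png',o[:,:,::-1])
E
```

```text
5.5167 [0.53675399 0.39721246 0.08327099] [-3.13163191 -0.012574    3.01745103]
```

View pics/r1.png

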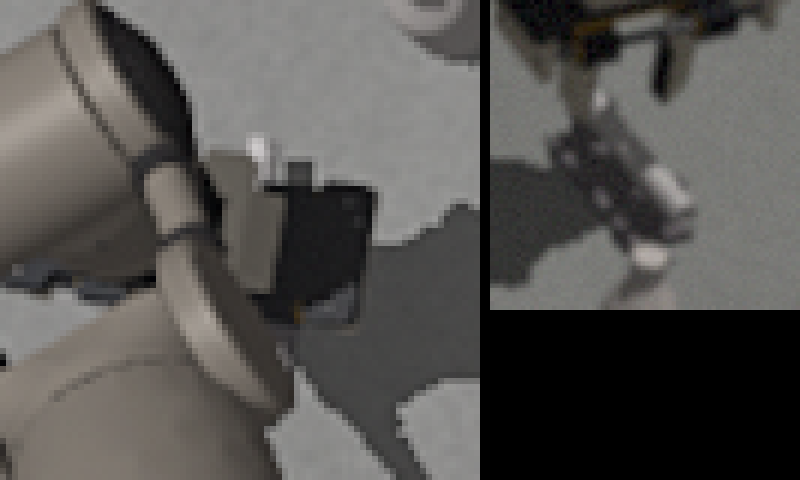

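The fingers straddle the rod line. The arm still lagged about 17 mm in y when the picture was taken.

>>> apply_moves --delta_pos '[[0, 0, 0], [0, 0, 0]]' --dr '[[0, 0, 0], [0, 0, 0]]' --jaw '[0.6, 0.6]'

```text
time: 5.78
tool_pos: [0.543, 0.4009, 0.0963]
tool_rot: [3.138, 0.005, 3.017]
contact_force: [1.0, -0.1, 0.6]
opening: 0.0552
grip_force: 0.0
```

>>> apply_moves --delta_pos '[[-0.005, 0.033, 0], [-0.005, 0.033, -0.06], [-0.005, 0.033, -0.12], [-0.005, 0.033, -0.17], [-0.005, 0.033, -0.17], [-0.005, 0.033, -0.17]]' --dr '[[0, 0, 0], [0, 0, 0], [0, 0, 0], [0, 0, 0], [0, 0, 0], [0, 0, 0]]' --jaw '[0.6, 0.6, 0.6, 0.6, 0.5, 0.4]'

```text
time: 6.28
tool_pos: [0.5389, 0.4142, 0.0253]
tool_rot: [3.141, -0.0, 3.018]
contact_force: [0.1, 0.2, 0.3]
opening: 0.0461
grip_force: 0.0
```

>>> apply_moves --delta_pos '[[0, 0, 0], [0, 0, 0], [0, 0, 0], [0, 0, 0], [0, 0, 0], [0, 0, 0], [0, 0, 0], [0, 0, 0]]' --dr '[[0, 0, 0], [0, 0, 0], [0, 0, 0], [0, 0, 0], [0, 0, 0], [0, 0, 0], [0, 0, 0], [0, 0, 0]]' --jaw '[0, 0, 0, 0, 0, 0, 0, 0]' --force 4

```text
time: 6.95
tool_pos: [0.5395, 0.4117, 0.0263]
tool_rot: [-3.139, 0.001, 3.017]
contact_force: [-2.2, -7.8, 6.9]
opening: 0.0205
grip_force: 4.0
```

>>> apply_moves --delta_pos '[[0, 0, 0], [0, 0, 0], [0, 0, 0], [0, 0, 0.08], [0, 0, 0.16], [0, 0, 0.25], [0, 0, 0.35], [0, 0, 0.4]]' --dr '[[0, 0, 0], [0, 0, 0], [0, 0, 0], [0, 0, 0], [0, 0, 0], [0, 0, 0], [0, 0, 0], [0, 0, 0]]' --jaw '[0, 0, 0, 0, 0, 0, 0, 0]' --force 35

```text
time: 7.62
tool_pos: [0.5403, 0.4143, 0.191]
tool_rot: [3.137, 0.006, 3.018]
contact_force: [0.3, 0.7, -0.1]
opening: 0.0191
grip_force: 35.0
```

>>> apply_moves --delta_pos '[[0, -0.06, 0], [0.01, -0.12, 0], [0.03, -0.18, 0], [0.05, -0.24, 0], [0.07, -0.3, 0], [0.08, -0.36, 0], [0.09, -0.42, 0], [0.1, -0.5, 0]]' --dr '[[0, 0, -0.1], [0, 0, -0.25], [0, 0, -0.4], [0, 0, -0.5], [0, 0, -0.6], [0, 0, -0.7], [0, 0, -0.8], [0, 0, -0.9]]' --jaw '[0, 0, 0, 0, 0, 0, 0, 0]'

```text
time: 8.28
tool_pos: [0.579, 0.2132, 0.1852]
tool_rot: [3.14, 0.0, 2.566]
contact_force: [0.5, -0.0, -1.4]
opening: 0.0188
grip_force: 35.0
```

>>> apply_moves --delta_pos '[[0, -0.06, 0], [0.01, -0.12, 0], [0.03, -0.18, 0], [0.05, -0.24, 0], [0.07, -0.3, 0], [0.08, -0.36, 0], [0.09, -0.42, 0], [0.1, -0.5, 0]]' --dr '[[0, 0, -0.1], [0, 0, -0.25], [0, 0, -0.4], [0, 0, -0.5], [0, 0, -0.6], [0, 0, -0.7], [0, 0, -0.8], [0, 0, -0.9]]' --jaw '[0, 0, 0, 0, 0, 0, 0, 0]'

```text
time: 8.95
tool_pos: [0.619, 0.0133, 0.1853]
tool_rot: [3.141, -0.0, 2.116]
contact_force: [0.4, 0.7, -2.8]
opening: 0.0189
grip_force: 35.0
```

>>> apply_moves --delta_pos '[[0, 0, 0], [0, 0, 0], [0, 0, 0], [0, 0, 0]]' --dr '[[0, 0, -0.3], [0, 0, -0.6], [0, 0, -0.9], [0, 0, -0.9]]' --jaw '[0, 0, 0, 0]'

```text
time: 9.28
tool_pos: [0.6189, 0.013, 0.1852]
tool_rot: [3.141, -0.0, 1.661]
contact_force: [0.2, 0.9, -0.4]
opening: 0.0192
grip_force: 35.0
```

>>> apply_moves --delta_pos '[[-0.007, -0.032, 0], [-0.007, -0.032, -0.08], [-0.007, -0.032, -0.16], [-0.007, -0.032, -0.24], [-0.007, -0.032, -0.31], [-0.007, -0.032, -0.31], [-0.007, -0.032, -0.31]]' --dr '[[0, 0, 0.007], [0, 0, 0.007], [0, 0, 0.007], [0, 0, 0.007], [0, 0, 0.007], [0, 0, 0.007], [0, 0, 0.007]]' --jaw '[0, 0, 0, 0, 0, 0, 0]'

```text
time: 9.87
tool_pos: [0.6153, 0.0001, 0.0602]
tool_rot: [-3.139, -0.0, 1.673]
contact_force: [0.6, -0.8, -1.8]
opening: 0.0188
grip_force: 35.0
```

```bash
python3 - <<'E'
from h import *
a=snap('top')[180:245,205:340];b=snap('scene')[180:270,220:360]
A=cv2.resize(a,None,fx=4,fy=4,interpolation=3);B=cv2.resize(b,None,fx=5.7,fy=5.7,interpolation=3)[:330]
o=np.zeros((590,800,3),np.uint8);o[:260,:540]=A;o[260:,:798]=B[:330,:798];cv2.imwrite('pics/r2.png',cv2.resize(b,None,fx=5.7,fy=5.7,interpolation=3)[:,:,::-1])
cv2.imwrite('pics/r2b.png',A[:,:,::-1]);print(telemetry.observe()['tool_pos'])
E
```

```text
[6.17515552e-01 1.18785684e-04 6.29461458e-02]
```

View pics/r2.png

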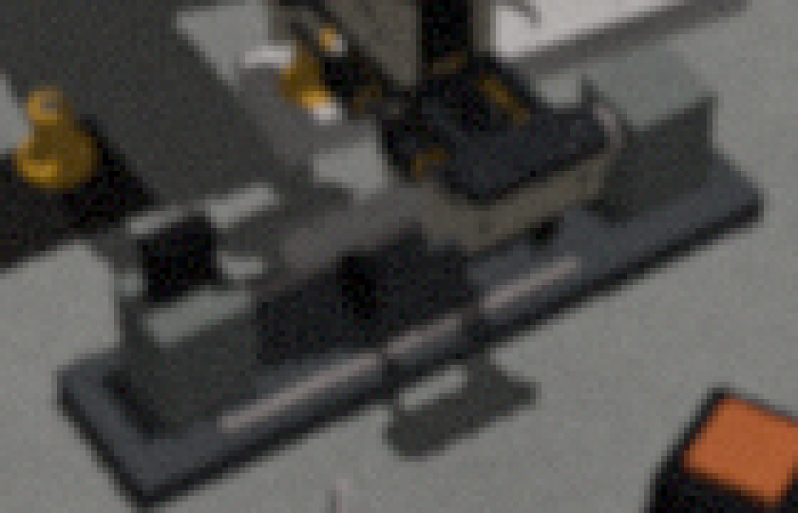

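The rod hangs over the V rests, clear of the tailstock cone at (250,265), so I'm lowering it.

>>> apply_moves --delta_pos '[[0, 0, -0.015], [0, 0, -0.025], [0, 0, -0.035], [0, 0, -0.042], [0, 0, -0.042]]' --dr '[[0, 0, 0], [0, 0, 0], [0, 0, 0], [0, 0, 0], [0, 0, 0]]' --jaw '[0, 0, 0, 0, 0]'

```text
time: 10.38
tool_pos: [0.6161, 0.0006, 0.0443]
tool_rot: [3.142, 0.0, 1.672]
contact_force: [-1.5, 0.8, -0.3]
opening: 0.0191
grip_force: 35.0
```

>>> apply_moves --delta_pos '[[0, 0, 0], [0, 0, 0], [0, 0, 0], [0, 0, 0], [0, 0, 0.08], [0, 0, 0.18], [0, 0, 0.28], [0, 0, 0.35]]' --dr '[[0, 0, 0], [0, 0, 0], [0, 0, 0], [0, 0, 0], [0, 0, 0], [0, 0, 0], [0, 0, 0], [0, 0, 0]]' --jaw '[0.25, 0.5, 0.5, 0.5, 0.5, 0.5, 0.5, 0.5]' --force 5

```text
time: 11.05
tool_pos: [0.6171, 0.0006, 0.1877]
tool_rot: [3.138, 0.001, 1.671]
contact_force: [1.1, 0.3, -0.5]
opening: 0.0459
grip_force: 0.0
```

```bash
python3 - <<'E'
from h import *
snap('top','top2.png');b=snap('scene')[180:270,220:360]
cv2.imwrite('pics/r3.png',cv2.resize(b,None,fx=5.7,fy=5.7,interpolation=3)[:,:,::-1]);print(telemetry.observe()['tool_pos'])
E
```

```text
[6.19082323e-01 3.56336126e-04 1.90233476e-01]
```

View pics/r3.png

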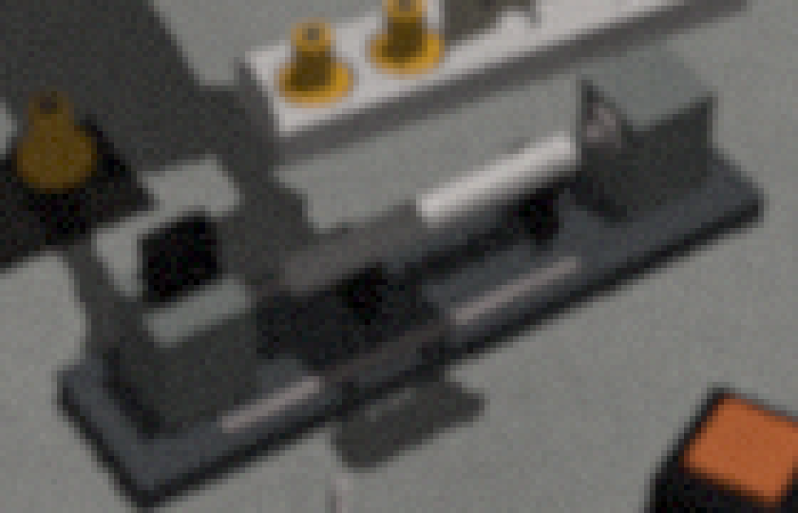

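Rod lies on both rests, from (290,270) to (580,150), in line with both cones. Next I'll fetch the tailstock.

>>> apply_moves --delta_pos '[[0.01, -0.1, 0], [0.02, -0.2, 0], [0.028, -0.3, 0], [0.028, -0.342, 0], [0.028, -0.342, -0.06], [0.028, -0.342, -0.14], [0.028, -0.342, -0.24], [0.028, -0.342, -0.24]]' --dr '[[0, 0, -0.014], [0, 0, -0.014], [0, 0, -0.014], [0, 0, -0.014], [0, 0, -0.014], [0, 0, -0.014], [0, 0, -0.014], [0, 0, -0.014]]' --jaw '[0.5, 0.5, 0.5, 0.5, 0.5, 0.5, 0.5, 0.4]'

```text
time: 11.82
tool_pos: [0.6275, -0.1366, 0.0858]
tool_rot: [3.141, 0.0, 1.664]
contact_force: [-0.1, 0.5, 1.0]
opening: 0.0427
grip_force: 0.0
```

>>> apply_moves --delta_pos '[[0, 0, 0], [0, 0, 0], [0, 0, 0], [0, 0, 0], [0, 0, 0], [0, 0, 0], [0, 0, 0], [0, 0, 0]]' --dr '[[0, 0, 0], [0, 0, 0], [0, 0, 0], [0, 0, 0], [0, 0, 0], [0, 0, 0], [0, 0, 0], [0, 0, 0]]' --jaw '[0, 0, 0, 0, 0, 0, 0, 0]' --force 5

```text
time: 12.48
tool_pos: [0.6279, -0.136, 0.0876]
tool_rot: [3.14, -0.0, 1.664]
contact_force: [5.7, 0.9, -5.5]
opening: 0.0164
grip_force: 5.0
```

>>> apply_moves --delta_pos '[[0, 0, 0.005], [0, 0, 0.005], [0, 0, 0.005], [-0.002, 0.02, 0.005], [-0.004, 0.04, 0.005], [-0.006, 0.06, 0.005], [-0.008, 0.08, 0.005], [-0.009, 0.09, 0.005]]' --dr '[[0, 0, 0], [0, 0, 0], [0, 0, 0], [0, 0, 0], [0, 0, 0], [0, 0, 0], [0, 0, 0], [0, 0, 0]]' --jaw '[0, 0, 0, 0, 0, 0, 0, 0]' --force 60

```text
time: 13.15
tool_pos: [0.6246, -0.1004, 0.0877]
tool_rot: [3.14, 0.001, 1.664]
contact_force: [12.0, -4.8, -18.9]
opening: 0.0156
grip_force: 60.0
```

>>> apply_moves --delta_pos '[[0.003, 0.007, -0.005], [0.002, 0.014, -0.005], [0.002, 0.02, -0.005], [0.002, 0.02, -0.005]]' --dr '[[0, 0, 0], [0, 0, 0], [0, 0, 0], [0, 0, 0]]' --jaw '[0, 0, 0, 0]'

```text
time: 13.48
tool_pos: [0.624, -0.0932, 0.0876]
tool_rot: [-3.14, 0.001, 1.664]
contact_force: [-0.6, -4.9, -2.9]
opening: 0.0163
grip_force: 60.0
```

>>> apply_moves --delta_pos '[[0, 0.005, 0], [0, 0.01, 0], [0, 0.01, 0], [0, 0.01, 0]]' --dr '[[0, 0, 0], [0, 0, 0], [0, 0, 0], [0, 0, 0]]' --jaw '[0, 0, 0, 0]'

```text
time: 13.82
tool_pos: [0.6237, -0.0897, 0.0876]
tool_rot: [-3.14, 0.002, 1.664]
contact_force: [-1.8, -6.5, -2.0]
opening: 0.0156
grip_force: 60.0
```

>>> apply_moves --delta_pos '[[0, 0.003, 0], [0, 0.006, 0], [0, 0.006, 0], [0, 0.006, 0]]' --dr '[[0, 0, 0], [0, 0, 0], [0, 0, 0], [0, 0, 0]]' --jaw '[0, 0, 0, 0]'

```text
time: 14.15
tool_pos: [0.6236, -0.0891, 0.0877]
tool_rot: [-3.14, 0.004, 1.663]
contact_force: [-2.1, -14.2, -3.2]
opening: 0.0158
grip_force: 60.0
```

>>> apply_moves --delta_pos '[[0, 0.003, 0], [0, 0.004, 0], [0, 0.004, 0], [0, 0.004, 0]]' --dr '[[0, 0, 0], [0, 0, 0], [0, 0, 0], [0, 0, 0]]' --jaw '[0, 0, 0, 0]'

```text
time: 14.48
tool_pos: [0.6236, -0.0889, 0.0876]
tool_rot: [-3.139, 0.006, 1.663]
contact_force: [-2.8, -18.9, -4.5]
opening: 0.0154
grip_force: 60.0
```

>>> apply_moves --delta_pos '[[0, 0, 0], [0, 0, 0], [0, 0, 0], [0, 0, 0.04], [0, 0, 0.12], [0, 0, 0.2], [0, 0, 0.28], [-0.08, 0, 0.35]]' --dr '[[0, 0, 0], [0, 0, 0], [0, 0, 0], [0, 0, 0], [0, 0, 0], [0, 0, 0], [0, 0, 0], [0, 0, 0]]' --jaw '[0.3, 0.5, 0.5, 0.5, 0.5, 0.5, 0.5, 0.5]'

```text
time: 15.15
tool_pos: [0.5964, -0.0838, 0.229]
tool_rot: [3.137, 0.001, 1.666]
contact_force: [-0.4, -0.5, -0.4]
opening: 0.0464
grip_force: 0.0
```

>>> apply_moves --delta_pos '[[-0.1, -0.05, 0], [-0.2, -0.1, 0], [-0.3, -0.1, 0], [-0.3, -0.1, 0], [-0.3, -0.1, 0], [-0.3, -0.1, 0]]' --dr '[[0, 0, -0.1], [0, 0, -0.19], [0, 0, -0.19], [0, 0, -0.19], [0, 0, -0.19], [0, 0, -0.19]]' --jaw '[0.5, 0.5, 0.5, 0.5, 0.5, 0.5]'

```text
time: 15.65
tool_pos: [0.4739, -0.124, 0.2282]
tool_rot: [3.139, 0.001, 1.569]
contact_force: [0.5, -0.4, 0.7]
opening: 0.046
grip_force: 0.0
```

```bash
python3 - <<'E'
from meas import *
im=snap('top','top3.png');b=snap('scene','scene3.png')[180:270,220:360]
cv2.imwrite('pics/r4.png',cv2.resize(b,None,fx=5.7,fy=5.7,interpolation=3)[:,:,::-1]);print(telemetry.observe()['tool_pos'],telemetry.observe()['tool_rot'])
for c in blobs(brass(im)&sub(im,190,390,230,285),40):
    p=cen(c); print(p.round(2),cv2.contourArea(c)/16,px2w('top',[p],.011)[0,:2].round(4))
for c in blobs(copper(im)&sub(im,330,375,190,232),6): print('cu',cen(c).round(2),px2w('top',[cen(c)],.045)[0,:2].round(4))
E
```

```text
[ 0.47458218 -0.12402846  0.22772568] [3.14004444e+00 4.01679173e-04 1.57022217e+00]
[267.47 256.91] 97.15625 [0.4631 0.0105]
[251.65 256.92] 96.96875 [0.464 0.065]
[368.84 251.02] 118.78125 [ 0.4774 -0.3375]
[348.59 250.22] 111.03125 [ 0.4813 -0.2685]
cu [348.48 216.94] [ 0.5911 -0.2686]
```

View pics/r4.png

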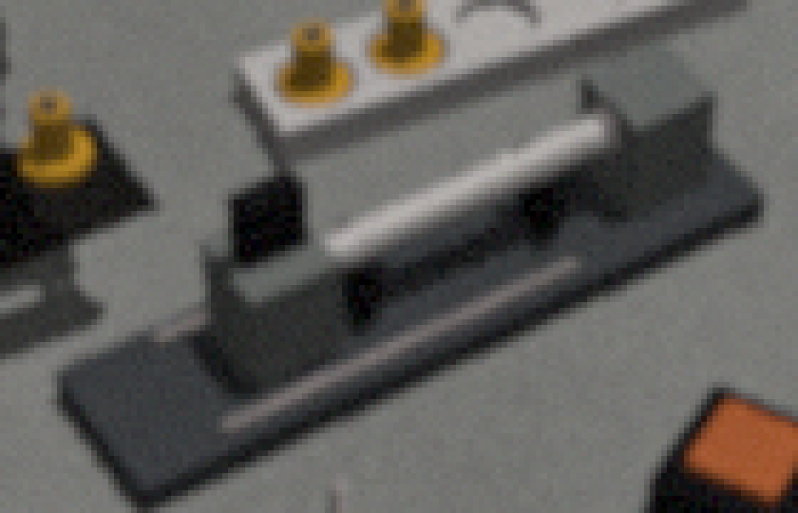

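The rod is held between both cones, running from (330,240) to (600,130), clearly above the rests. On to the bushes, starting with the one nearest the tray.

>>> apply_moves --delta_pos '[[-0.098, -0.011, -0.1], [-0.098, -0.011, -0.2], [-0.098, -0.011, -0.3], [-0.098, -0.011, -0.4], [-0.098, -0.011, -0.46], [-0.098, -0.011, -0.525], [-0.098, -0.011, -0.525], [-0.098, -0.011, -0.525]]' --dr '[[0, 0, 0], [0, 0, 0], [0, 0, 0], [0, 0, 0], [0, 0, 0], [0, 0, 0], [0, 0, 0], [0, 0, 0]]' --jaw '[0.5, 0.5, 0.5, 0.5, 0.5, 0.5, 0.5, 0.4]' --force 20

```text
time: 16.42
tool_pos: [0.4343, -0.1281, 0.0164]
tool_rot: [-3.139, -0.001, 1.57]
contact_force: [0.3, -0.0, 0.7]
opening: 0.0428
grip_force: 0.0
```

>>> apply_moves --delta_pos '[[0, 0, 0], [0, 0, 0], [0, 0, 0], [0, 0, 0], [0, 0, 0], [0, 0, 0.05], [0, 0, 0.13], [0, 0, 0.2]]' --dr '[[0, 0, 0], [0, 0, 0], [0, 0, 0], [0, 0, 0], [0, 0, 0], [0, 0, 0], [0, 0, 0], [0, 0, 0]]' --jaw '[0, 0, 0, 0, 0, 0, 0, 0]'

```text
time: 17.08
tool_pos: [0.4335, -0.1283, 0.0987]
tool_rot: [-3.141, -0.0, 1.569]
contact_force: [1.7, -0.1, -0.7]
opening: 0.0216
grip_force: 20.0
```

>>> apply_moves --delta_pos '[[0.01, 0.09, 0], [0.02, 0.18, 0], [0.03, 0.27, 0], [0.04, 0.36, 0], [0.05, 0.45, 0], [0.074, 0.54, 0], [0.074, 0.616, 0], [0.074, 0.616, 0]]' --dr '[[0, 0, 0], [0, 0, 0], [0, 0, 0], [0, 0, 0], [0, 0, 0], [0, 0, 0], [0, 0, 0], [0, 0, 0]]' --jaw '[0, 0, 0, 0, 0, 0, 0, 0]'

```text
time: 17.75
tool_pos: [0.4635, 0.1224, 0.0979]
tool_rot: [3.14, -0.001, 1.574]
contact_force: [-0.8, 0.5, -0.1]
opening: 0.0216
grip_force: 20.0
```

>>> apply_moves --delta_pos '[[0, 0, 0], [0, 0, -0.06], [0, 0, -0.11], [0, 0, -0.14], [0, 0, -0.16], [0, 0, -0.165], [0, 0, -0.165]]' --dr '[[0, 0, 0], [0, 0, 0], [0, 0, 0], [0, 0, 0], [0, 0, 0], [0, 0, 0], [0, 0, 0]]' --jaw '[0, 0, 0, 0, 0, 0, 0]'

```text
time: 18.33
tool_pos: [0.4634, 0.1169, 0.0315]
tool_rot: [-3.141, 0.0, 1.568]
contact_force: [0.5, -1.0, -0.2]
opening: 0.0214
grip_force: 20.0
```

>>> apply_moves --delta_pos '[[0, 0, 0], [0, 0, 0], [0, 0, 0], [0, 0, 0.06], [0, 0, 0.14], [0, 0, 0.2], [0, 0, 0.2]]' --dr '[[0, 0, 0], [0, 0, 0], [0, 0, 0], [0, 0, 0], [0, 0, 0], [0, 0, 0], [0, 0, 0]]' --jaw '[0.2, 0.4, 0.4, 0.5, 0.5, 0.5, 0.5]'

```text
time: 18.92
tool_pos: [0.4666, 0.1182, 0.1161]
tool_rot: [3.132, -0.001, 1.57]
contact_force: [0.8, 0.2, -0.1]
opening: 0.0457
grip_force: 0.0
```

>>> apply_moves --delta_pos '[[0, -0.1, 0], [0, -0.2, 0], [0, -0.3, 0], [0, -0.4, 0], [0, -0.5, 0], [0, -0.6, 0], [0, -0.7, 0], [0, -0.79, 0]]' --dr '[[0, 0, 0], [0, 0, 0], [0, 0, 0], [0, 0, 0], [0, 0, 0], [0, 0, 0], [0, 0, 0], [0, 0, 0]]' --jaw '[0.5, 0.5, 0.5, 0.5, 0.5, 0.5, 0.5, 0.5]'

```text
time: 19.58
tool_pos: [0.4632, -0.2006, 0.1114]
tool_rot: [3.141, 0.0, 1.569]
contact_force: [1.5, -0.4, 0.1]
opening: 0.0457
grip_force: 0.0
```

```bash
cat > look.py <<'E'
from meas import *
s=telemetry.observe();print(s['time'],s['tool_pos'].round(4),s['tool_rot'].round(3))
im=snap('top','last_top.png')
for c in blobs(brass(im)&sub(im,180,420,200,300),30):
    p=cen(c); z=.023 if p[0]<285 else .011; print(p.round(2),cv2.contourArea(c)/16,px2w('top',[p],z)[0,:2].round(4))
for c in blobs(copper(im)&sub(im,330,375,180,235),6): print('cu',cen(c).round(2),px2w('top',[cen(c)],.045)[0,:2].round(4))
s=telemetry.observe();print(s['tool_pos'].round(4))
E
python3 look.py
```

```text
19.5833 [ 0.4632 -0.2006  0.1114] [3.141 0.    1.569]
[267.41 256.87] 96.0625 [0.462  0.0102]
[251.64 256.91] 97.1875 [0.4627 0.0641]
[235.91 256.62] 95.25 [0.4647 0.118 ]
[371.07 252.45] 54.84375 [ 0.4723 -0.3448]
cu [348.06 217.38] [ 0.5896 -0.2671]
[ 0.4641 -0.2066  0.1116]
```

>>> apply_moves --delta_pos '[[0, 0, 0], [0, 0, 0], [0, 0, -0.1], [0, 0, -0.17], [0, 0, -0.237], [0, 0, -0.237], [0, 0, -0.237]]' --dr '[[0, 0, 0], [0, 0, 0], [0, 0, 0], [0, 0, 0], [0, 0, 0], [0, 0, 0], [0, 0, 0]]' --jaw '[0.5, 0.5, 0.5, 0.5, 0.5, 0.5, 0.4]'

```text
time: 20.22
tool_pos: [0.463, -0.1963, 0.016]
tool_rot: [-3.139, -0.002, 1.571]
contact_force: [0.4, -1.2, 0.2]
opening: 0.0429
grip_force: 0.0
```

>>> apply_moves --delta_pos '[[0, 0, 0], [0, 0, 0], [0, 0, 0], [0, 0, 0], [0, 0, 0], [0, 0, 0.05], [0, 0, 0.13], [0, 0, 0.21]]' --dr '[[0, 0, 0], [0, 0, 0], [0, 0, 0], [0, 0, 0], [0, 0, 0], [0, 0, 0], [0, 0, 0], [0, 0, 0]]' --jaw '[0, 0, 0, 0, 0, 0, 0, 0]'

```text
time: 20.88
tool_pos: [0.4629, -0.1978, 0.1014]
tool_rot: [-3.14, -0.001, 1.569]
contact_force: [-0.1, -1.0, -0.7]
opening: 0.0216
grip_force: 20.0
```

>>> apply_moves --delta_pos '[[0, 0.1, 0], [0, 0.2, 0], [0, 0.3, 0], [0, 0.4, 0], [0, 0.5, 0], [0, 0.6, 0], [0, 0.7, 0], [0.004, 0.79, 0]]' --dr '[[0, 0, 0], [0, 0, 0], [0, 0, 0], [0, 0, 0], [0, 0, 0], [0, 0, 0], [0, 0, 0], [0, 0, 0]]' --jaw '[0, 0, 0, 0, 0, 0, 0, 0]'

```text
time: 21.55
tool_pos: [0.4646, 0.1201, 0.1012]
tool_rot: [3.141, -0.0, 1.569]
contact_force: [1.3, -0.2, -0.8]
opening: 0.0214
grip_force: 20.0
```

>>> apply_moves --delta_pos '[[0, 0.09, 0], [0, 0.139, 0], [0, 0.139, 0], [0, 0.139, 0], [0, 0.139, -0.07], [0, 0.139, -0.11], [0, 0.139, -0.11], [0, 0.139, -0.11]]' --dr '[[0, 0, 0], [0, 0, 0], [0, 0, 0], [0, 0, 0], [0, 0, 0], [0, 0, 0], [0, 0, 0], [0, 0, 0]]' --jaw '[0, 0, 0, 0, 0, 0, 0, 0]'

```text
time: 22.22
tool_pos: [0.4649, 0.1722, 0.0564]
tool_rot: [-3.14, 0.001, 1.568]
contact_force: [0.4, 0.3, -1.2]
opening: 0.0216
grip_force: 20.0
```

>>> apply_moves --delta_pos '[[0, 0.004, 0], [0, 0.004, -0.03], [0, 0.004, -0.05], [0, 0.004, -0.064], [0, 0.004, -0.064], [0, 0.004, -0.064]]' --dr '[[0, 0, 0], [0, 0, 0], [0, 0, 0], [0, 0, 0], [0, 0, 0], [0, 0, 0]]' --jaw '[0, 0, 0, 0, 0, 0]'

```text
time: 22.72
tool_pos: [0.465, 0.1743, 0.032]
tool_rot: [-3.141, 0.001, 1.569]
contact_force: [-4.3, -3.7, 6.4]
opening: 0.0214
grip_force: 20.0
```

>>> apply_moves --delta_pos '[[-0.002, -0.002, 0], [-0.002, -0.002, 0], [-0.002, -0.002, 0], [-0.002, -0.002, 0.06], [-0.002, -0.002, 0.14], [0, 0, 0.2], [0, 0, 0.2]]' --dr '[[0, 0, 0], [0, 0, 0], [0, 0, 0], [0, 0, 0], [0, 0, 0], [0, 0, 0], [0, 0, 0]]' --jaw '[0.2, 0.4, 0.4, 0.5, 0.5, 0.5, 0.5]'

```text
time: 23.3
tool_pos: [0.4684, 0.1759, 0.1157]
tool_rot: [3.132, -0.002, 1.569]
contact_force: [0.4, 0.8, 0.0]
opening: 0.0453
grip_force: 0.0
```

>>> apply_moves --delta_pos '[[0, -0.1, 0], [0, -0.2, 0], [0, -0.3, 0], [0, -0.4, 0], [0, -0.5, 0], [0, -0.6, 0], [0, -0.7, 0], [0, -0.8, 0]]' --dr '[[0, 0, 0], [0, 0, 0], [0, 0, 0], [0, 0, 0], [0, 0, 0], [0, 0, 0], [0, 0, 0], [0, 0, 0]]' --jaw '[0.5, 0.5, 0.5, 0.5, 0.5, 0.5, 0.5, 0.5]'

```text
time: 23.97
tool_pos: [0.4649, -0.1469, 0.1108]
tool_rot: [3.141, 0.0, 1.569]
contact_force: [0.7, 0.4, -0.6]
opening: 0.0458
grip_force: 0.0
```

```bash
python3 look.py
```

```text
23.9667 [ 0.4649 -0.1469  0.1108] [3.141 0.    1.569]
[267.41 256.88] 96.125 [0.462  0.0102]
[251.65 256.91] 97.34375 [0.4628 0.0641]
[235.91 256.63] 95.125 [0.4646 0.118 ]
[219.87 256.98] 96.5625 [0.4644 0.1731]
[368.84 251.01] 118.46875 [ 0.4774 -0.3374]
[350.06 250.7 ] 79.15625 [ 0.4796 -0.2734]
cu [348.04 217.38] [ 0.5896 -0.2671]
[ 0.4659 -0.1538  0.1111]
```

>>> apply_moves --delta_pos '[[0.037, -0.1, 0], [0.037, -0.2, 0], [0.037, -0.305, 0], [0.037, -0.305, -0.06], [0.037, -0.305, -0.12], [0.037, -0.305, -0.18], [0.037, -0.305, -0.18], [0.037, -0.305, -0.18]]' --dr '[[0, 0, 0], [0, 0, 0], [0, 0, 0], [0, 0, 0], [0, 0, 0], [0, 0, 0], [0, 0, 0], [0, 0, 0]]' --jaw '[0.5, 0.5, 0.5, 0.5, 0.5, 0.5, 0.5, 0.5]'

```text
time: 24.68
tool_pos: [0.4794, -0.2662, 0.038]
tool_rot: [-3.139, -0.002, 1.569]
contact_force: [0.3, -0.1, 1.0]
opening: 0.0464
grip_force: 0.0
```

>>> apply_moves --delta_pos '[[0.001, -0.004, -0.03], [0.001, -0.004, -0.053], [0.001, -0.004, -0.053], [0.001, -0.004, -0.053]]' --dr '[[0, 0, 0], [0, 0, 0], [0, 0, 0], [0, 0, 0]]' --jaw '[0.5, 0.5, 0.4, 0.3]'

```text
time: 25.02
tool_pos: [0.4804, -0.2683, 0.0177]
tool_rot: [-3.141, -0.0, 1.57]
contact_force: [1.1, -0.1, 0.3]
opening: 0.0364
grip_force: 0.0
```

>>> apply_moves --delta_pos '[[0, 0, 0], [0, 0, 0], [0, 0, 0], [0, 0, 0], [0, 0, 0.05], [0, 0, 0.13], [0, 0, 0.21], [0, 0, 0.21]]' --dr '[[0, 0, 0], [0, 0, 0], [0, 0, 0], [0, 0, 0], [0, 0, 0], [0, 0, 0], [0, 0, 0], [0, 0, 0]]' --jaw '[0, 0, 0, 0, 0, 0, 0, 0]'

```text
time: 25.68
tool_pos: [0.4832, -0.2706, 0.1077]
tool_rot: [3.133, 0.006, 1.569]
contact_force: [1.3, -1.0, -0.5]
opening: 0.0216
grip_force: 20.0
```

>>> apply_moves --delta_pos '[[-0.037, 0.09, 0], [-0.037, 0.19, 0], [-0.037, 0.29, 0], [-0.037, 0.39, 0], [-0.037, 0.49, 0], [-0.037, 0.59, 0], [-0.037, 0.69, 0], [-0.037, 0.78, 0]]' --dr '[[0, 0, 0], [0, 0, 0], [0, 0, 0], [0, 0, 0], [0, 0, 0], [0, 0, 0], [0, 0, 0], [0, 0, 0]]' --jaw '[0, 0, 0, 0, 0, 0, 0, 0]'

```text
time: 26.35
tool_pos: [0.465, 0.0456, 0.1017]
tool_rot: [3.141, -0.0, 1.569]
contact_force: [1.6, -1.1, -1.0]
opening: 0.0214
grip_force: 20.0
```

>>> apply_moves --delta_pos '[[0, 0.09, 0], [0, 0.18, 0], [0, 0.27, 0], [0, 0.36, 0], [0, 0.456, 0], [0, 0.456, 0], [0, 0.456, -0.06], [0, 0.456, -0.11]]' --dr '[[0, 0, 0], [0, 0, 0], [0, 0, 0], [0, 0, 0], [0, 0, 0], [0, 0, 0], [0, 0, 0], [0, 0, 0]]' --jaw '[0, 0, 0, 0, 0, 0, 0, 0]'

```text
time: 27.02
tool_pos: [0.4658, 0.2267, 0.0576]
tool_rot: [3.139, -0.001, 1.571]
contact_force: [-0.2, -1.7, -2.1]
opening: 0.0213
grip_force: 20.0
```

>>> apply_moves --delta_pos '[[0, 0, 0], [0, 0, 0]]' --dr '[[0, 0, 0], [0, 0, 0]]' --jaw '[0, 0]'

```text
time: 27.18
tool_pos: [0.4648, 0.2253, 0.0571]
tool_rot: [-3.139, 0.001, 1.569]
contact_force: [0.2, 1.3, 0.3]
opening: 0.0215
grip_force: 20.0
```

>>> apply_moves --delta_pos '[[0, 0, -0.03], [0, 0, -0.05], [0, 0, -0.065], [0, 0, -0.065], [0, 0, -0.065]]' --dr '[[0, 0, 0], [0, 0, 0], [0, 0, 0], [0, 0, 0], [0, 0, 0]]' --jaw '[0, 0, 0, 0, 0]'

```text
time: 27.6
tool_pos: [0.4657, 0.2257, 0.032]
tool_rot: [-3.142, 0.0, 1.569]
contact_force: [-0.3, -0.7, -0.1]
opening: 0.0218
grip_force: 20.0
```

>>> apply_moves --delta_pos '[[0, 0, 0], [0, 0, 0], [0, 0, 0], [0, 0, 0.06], [0, 0, 0.14], [0, 0, 0.22], [0, 0, 0.3], [0, -0.05, 0.35]]' --dr '[[0, 0, 0], [0, 0, 0], [0, 0, 0], [0, 0, 0], [0, 0, 0], [0, 0, 0], [0, 0, 0], [0, 0, 0]]' --jaw '[0.2, 0.4, 0.4, 0.5, 0.5, 0.7, 0.7, 0.7]'

```text
time: 28.27
tool_pos: [0.4667, 0.2081, 0.1755]
tool_rot: [3.136, -0.003, 1.572]
contact_force: [-0.7, 0.8, -0.4]
opening: 0.061
grip_force: 0.0
```

>>> apply_moves --delta_pos '[[0, -0.09, 0.03], [0, -0.18, 0.05], [0, -0.28, 0.05], [0.03, -0.38, 0.05], [0.06, -0.47, 0.05], [0.1, -0.56, 0.05], [0.12, -0.65, 0.05], [0.15, -0.74, 0.05]]' --dr '[[0, 0, 0.1], [0, 0, 0.2], [0, 0, 0.4], [0, 0, 0.5], [0, 0, 0.6], [0, 0, 0.7], [0, 0, 0.85], [0, 0, 1]]' --jaw '[0.7, 0.7, 0.7, 0.7, 0.7, 0.7, 0.7, 0.7]'

```text
time: 28.93
tool_pos: [0.5256, -0.092, 0.1923]
tool_rot: [3.141, 0.0, 2.073]
contact_force: [0.8, 1.1, -0.9]
opening: 0.0647
grip_force: 0.0
```

```bash
python3 look.py; python3 - <<'E'
import cv2,numpy as np
b=cv2.imread('pics/last_top.png')[170:290,190:390]
cv2.imwrite('pics/t5.png',cv2.resize(b,None,fx=4,fy=4,interpolation=3))
E
```

```text
28.9333 [ 0.5256 -0.092   0.1923] [3.141 0.    2.073]
[250.75 256.68] 78.8125 [0.4636 0.0672]
[235.9  256.62] 95.5 [0.4647 0.1181]
[219.87 256.97] 96.5625 [0.4644 0.1731]
[204.49 256.72] 96.875 [0.4662 0.226 ]
[368.84 251.01] 118.3125 [ 0.4774 -0.3374]
cu [348.03 217.39] [ 0.5896 -0.267 ]
[ 0.528  -0.0984  0.1922]
```

View pics/t5.png

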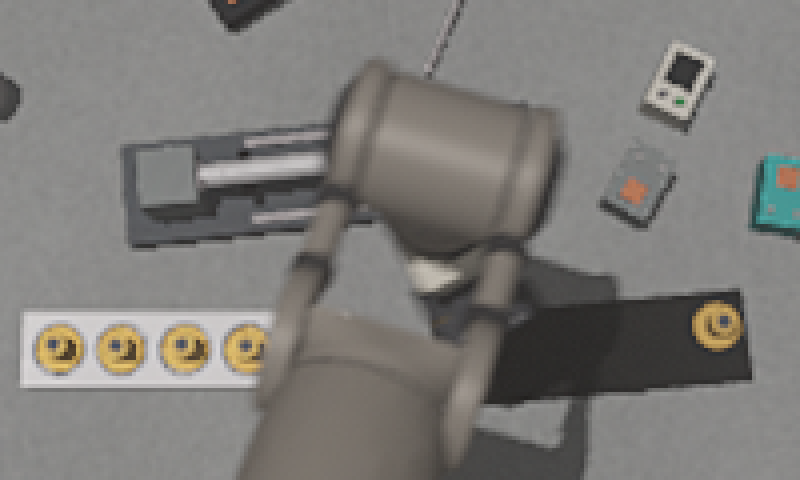

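All four pockets visible here hold seated bushes. The fifth was visible earlier. Probe is unmoved at (635,180), with the readout above it.

>>> apply_moves --delta_pos '[[0.04, -0.09, 0], [0.08, -0.18, 0], [0.12, -0.27, 0], [0.15, -0.36, 0], [0.177, -0.457, 0], [0.177, -0.457, -0.08], [0.177, -0.457, -0.16], [0.177, -0.457, -0.24]]' --dr '[[0, 0, 0.2], [0, 0, 0.4], [0, 0, 0.6], [0, 0, 0.8], [0, 0, 1], [0, 0, 1], [0, 0, 1], [0, 0, 1]]' --jaw '[0.7, 0.7, 0.7, 0.7, 0.7, 0.7, 0.7, 0.7]'

```text
time: 29.65
tool_pos: [0.5965, -0.2738, 0.095]
tool_rot: [3.141, 0.001, 2.567]
contact_force: [-0.2, 0.9, -0.2]
opening: 0.0642
grip_force: 0.0
```

>>> apply_moves --delta_pos '[[0, 0, 0], [0, 0, 0], [0, 0, 0]]' --dr '[[0, 0, 0.1], [0, 0, 0.1], [0, 0, 0.1]]' --jaw '[0.7, 0.7, 0.7]'

```text
time: 29.9
tool_pos: [0.5968, -0.2729, 0.0962]
tool_rot: [3.142, 0.001, 2.618]
contact_force: [-1.3, -0.2, 1.0]
opening: 0.0639
grip_force: 0.0
```

>>> apply_moves --delta_pos '[[0, 0, -0.07], [0, 0, -0.14], [0, 0, -0.2], [0, 0, -0.2], [0, 0, -0.2], [0, 0, -0.2], [0, 0, -0.2], [0, 0, -0.2]]' --dr '[[0, 0, 0], [0, 0, 0], [0, 0, 0], [0, 0, 0], [0, 0, 0], [0, 0, 0], [0, 0, 0], [0, 0, 0]]' --jaw '[0.7, 0.7, 0.7, 0.55, 0.3, 0.3, 0.3, 0.3]' --force 8

```text
time: 30.57
tool_pos: [0.598, -0.2734, 0.0185]
tool_rot: [3.141, 0.005, 2.619]
contact_force: [0.8, 1.6, 6.3]
opening: 0.0403
grip_force: 8.0
```

>>> apply_moves --delta_pos '[[0, 0, 0], [0, 0, 0], [0, 0, 0]]' --dr '[[0, 0, 0], [0, 0, 0], [0, 0, 0]]' --jaw '[0.3, 0.3, 0.3]'

```text
time: 30.82
tool_pos: [0.598, -0.2734, 0.0185]
tool_rot: [3.141, 0.005, 2.619]
contact_force: [0.5, 1.9, 6.9]
opening: 0.0403
grip_force: 8.0
```

>>> apply_moves --delta_pos '[[0, 0, 0.005], [0.01, 0.01, 0.005], [0.02, 0.01, 0.005], [0.035, 0.005, 0.005], [0.054, -0.004, 0.005], [0.054, -0.004, 0.005], [0.054, -0.004, 0.005]]' --dr '[[0, 0, 0.03], [0, 0, 0.06], [0, 0, 0.06], [0, 0, 0.06], [0, 0, 0.06], [0, 0, 0.06], [0, 0, 0.06]]' --jaw '[0.3, 0.3, 0.3, 0.3, 0.3, 0.3, 0.3]' --force 15

```text
time: 31.4
tool_pos: [0.6192, -0.2747, 0.0185]
tool_rot: [3.141, 0.003, 2.65]
contact_force: [2.4, 0.8, 3.8]
opening: 0.04
grip_force: 15.0
```

```bash
python3 - <<'E'
from meas import *
print(telemetry.observe()['tool_pos'],telemetry.observe()['tool_rot'],telemetry.observe()['contact_force'])
a=snap('top')[165:235,320:390];b=snap('scene')[225:305,165:235]
A=cv2.resize(a,(400,400),interpolation=3);B=cv2.resize(b,(395,451),interpolation=3)
o=np.zeros((451,800,3),np.uint8);o[:400,:400]=A;o[:,405:]=B;cv2.imwrite('pics/p1.png',o[:,:,::-1])
E
```

```text
[ 0.61919862 -0.27469083  0.01853256] [3.14132963e+00 2.71184922e-03 2.64982752e+00] [2.41694308 0.78865321 3.81338126]
```

View pics/p1.png

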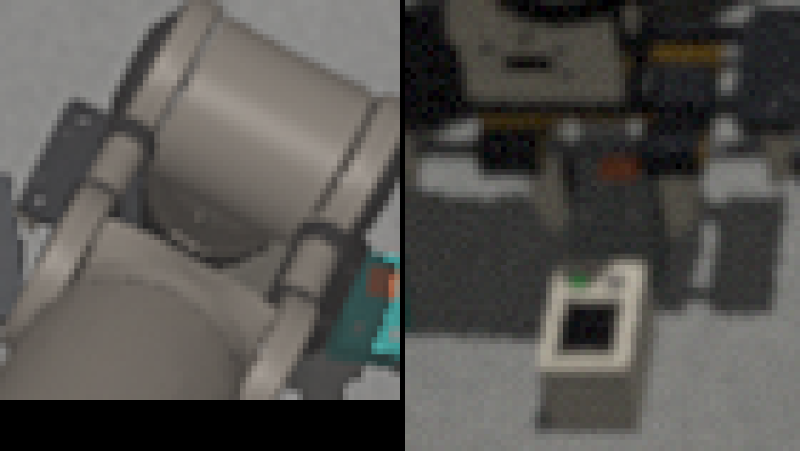

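The probe is gripped and lined up behind the readout, with a gap left. Now pushing it in.

>>> apply_moves --delta_pos '[[0.01, -0.005, 0], [0.02, -0.01, 0], [0.026, -0.014, 0], [0.031, -0.0165, 0], [0.031, -0.0165, 0]]' --dr '[[0, 0, 0], [0, 0, 0], [0, 0, 0], [0, 0, 0], [0, 0, 0]]' --jaw '[0.3, 0.3, 0.3, 0.3, 0.3]'

```text
time: 31.92
tool_pos: [0.6289, -0.2802, 0.0185]
tool_rot: [3.142, -0.004, 2.65]
contact_force: [-7.6, 3.6, 12.0]
opening: 0.0399
grip_force: 15.0
```

>>> apply_moves --delta_pos '[[0.004, -0.002, 0], [0.008, -0.004, 0], [0.009, -0.005, 0], [0.009, -0.005, 0]]' --dr '[[0, 0, 0], [0, 0, 0], [0, 0, 0], [0, 0, 0]]' --jaw '[0.3, 0.3, 0.3, 0.3]'

```text
time: 32.25
tool_pos: [0.6322, -0.282, 0.0185]
tool_rot: [3.142, -0.005, 2.65]
contact_force: [-7.0, 5.4, 11.5]
opening: 0.0392
grip_force: 15.0
```

>>> apply_moves --delta_pos '[[0.003, -0.0015, 0.002], [0.006, -0.003, 0.002], [0.006, -0.003, 0.002], [0.006, -0.003, 0.002]]' --dr '[[0, 0, 0], [0, 0, 0], [0, 0, 0], [0, 0, 0]]' --jaw '[0.3, 0.3, 0.3, 0.3]'

```text
time: 32.58
tool_pos: [0.6329, -0.2825, 0.0183]
tool_rot: [-3.141, -0.009, 2.65]
contact_force: [-11.9, 5.4, 10.9]
opening: 0.0397
grip_force: 15.0
```

>>> apply_moves --delta_pos '[[0.003, -0.0015, 0.002], [0.006, -0.003, 0.002], [0.006, -0.003, 0.002], [0.006, -0.003, 0.002]]' --dr '[[0, 0, 0], [0, 0, 0], [0, 0, 0], [0, 0, 0]]' --jaw '[0.3, 0.3, 0.3, 0.3]'

```text
time: 32.92
tool_pos: [0.6335, -0.2828, 0.0181]
tool_rot: [-3.141, -0.014, 2.65]
contact_force: [-15.8, 7.4, 11.0]
opening: 0.0401
grip_force: 15.0
```

>>> apply_moves --delta_pos '[[0, 0, 0], [0, 0, 0], [0, 0, 0], [0, 0, 0.08], [0, 0, 0.18], [0, 0, 0.28], [-0.05, 0, 0.38], [-0.12, 0.1, 0.4]]' --dr '[[0, 0, 0], [0, 0, 0], [0, 0, 0], [0, 0, 0], [0, 0, 0], [0, 0, 0], [0, 0, 0], [0, 0, 0]]' --jaw '[0.5, 0.6, 0.7, 0.7, 0.7, 0.7, 0.7, 0.7]'

```text
time: 33.58
tool_pos: [0.599, -0.2588, 0.184]
tool_rot: [-3.139, 0.015, 2.646]
contact_force: [1.0, 0.6, 1.2]
opening: 0.0639
grip_force: 0.0
```

>>> apply_moves --delta_pos '[[-0.08, 0.08, 0], [-0.16, 0.16, 0], [-0.24, 0.24, 0], [-0.32, 0.32, 0], [-0.4, 0.4, 0], [-0.4, 0.5, 0], [-0.4, 0.5, 0]]' --dr '[[0, 0, 0], [0, 0, 0], [0, 0, 0], [0, 0, 0], [0, 0, 0], [0, 0, 0], [0, 0, 0]]' --jaw '[0.7, 0.7, 0.7, 0.7, 0.7, 0.7, 0.7]'

```text
time: 34.17
tool_pos: [0.4334, -0.0491, 0.1776]
tool_rot: [3.141, -0.002, 2.65]
contact_force: [0.1, 0.9, -0.5]
opening: 0.0641
grip_force: 0.0
```

```bash
python3 look.py; python3 - <<'E'
from meas import *
ims=[snap('top').astype(np.float32) for _ in range(8)]; im=np.mean(ims,0); np.save('pm.npy',im)
sc=np.mean([snap('scene').astype(np.float32) for _ in range(8)],0); np.save('ps.npy',sc)
A=cv2.resize(im[165:225,325:385],(400,400),interpolation=3);B=cv2.resize(sc[235:305,170:230],(395,461),interpolation=3)
o=np.zeros((461,800,3),np.uint8);o[:400,:400]=np.clip(A,0,255);o[:,405:]=np.clip(B,0,255);cv2.imwrite('pics/p2.png',o[:,:,::-1])
E
```

```text
34.1667 [ 0.4334 -0.0491  0.1776] [ 3.141e+00 -2.000e-03  2.650e+00]
[249.66 257.76] 48.28125 [0.46   0.0709]
[235.9  256.62] 95.4375 [0.4647 0.1181]
[219.87 256.98] 96.59375 [0.4644 0.1731]
[204.49 256.73] 97.0 [0.4661 0.226 ]
[368.85 251.01] 117.90625 [ 0.4774 -0.3375]
cu [350.57 207.68] [ 0.6232 -0.2773]
[ 0.4343 -0.049   0.1778]
```

View pics/p2.png

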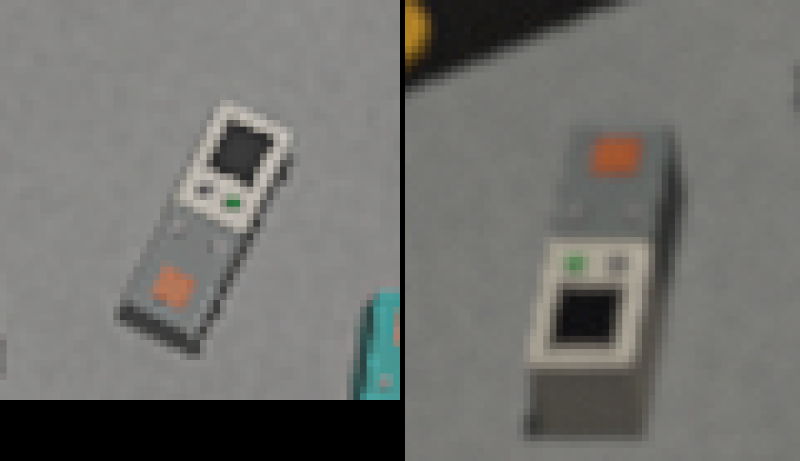

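Modules look butted and in line. I'll check the lateral edges numerically in both views.

```bash
python3 - <<'E'
from meas import *
a=np.radians(-28.25); e=np.array([np.cos(a),np.sin(a)]); n=np.array([-e[1],e[0]])
R=np.array([.6878,-.3115])
for cam_,f in(('top','pm.npy'),('scene','ps.npy')):
    im=np.load(f)
    def prof(s0,s1,o0,o1,ax='lat',ch=None):
        g=im.mean(2) if ch is None else im[...,ch]
        os=np.arange(o0,o1,.001); out=[]
        for o in os:
            ss=np.linspace(s0,s1,40)
            P=np.array([R+e*s+n*o if ax=='lat' else R+e*o+n*s for s in ss]); uv=w2px(cam_,np.c_[P,np.full(40,.045)]).astype(np.float32)
            out.append(cv2.remap(g.astype(np.float32),uv[:,:1],uv[:,1:],cv2.INTER_LINEAR).mean())
        return os,np.array(out)
    def edge(s0,s1,o0,o1,ax='lat'):
        o,p=prof(s0,s1,o0,o1,ax); g=np.abs(np.gradient(cv2.GaussianBlur(p.reshape(1,-1),(0,0),1).ravel()))
        w=g**2; return round(1000*(o*w).sum()/w.sum(),2),round(g.max(),1)
    print(cam_)
    for nm,(s0,s1) in dict(ro_far=(.005,.026),ro_near=(-.026,-.005),pr_near=(-.055,-.034),pr_far=(-.086,-.065)).items():
        print(nm,'+n',edge(s0,s1,.012,.028),'-n',edge(s0,s1,-.028,-.012))
    u8=np.clip(im,0,255).astype(np.uint8)
    for c in blobs(copper(u8)&(sub(u8,335,365,195,225) if cam_=='top' else sub(u8,170,230,235,305)),6):
        P=px2w(cam_,[cen(c)],.045)[0,:2]-R; print('copper e,n',(P@e*1000).round(2),(P@n*1000).round(2))
    g=cv2.GaussianBlur(up(u8),(0,0),2).mean(2)
    for c in blobs((g<75)&(sub(u8,355,366,178,196) if cam_=='top' else sub(u8,188,210,272,292)),10):
        P=px2w(cam_,[cen(c)],.045)[0,:2]-R; print('display e,n',(P@e*1000).round(2),(P@n*1000).round(2))
    print('gap prof along e', [(int(round(o*1000)),int(v)) for o,v in zip(*prof(-.012,.012,-.042,-.02,'lon'))])
    print('ends',edge(-.01,.01,.022,.038,'lon'),edge(-.01,.01,-.098,-.082,'lon'))
E
```

```text
top
ro_far +n (np.float64(16.38), np.float32(12.9)) -n (np.float64(-19.66), np.float32(14.3))
ro_near +n (np.float64(18.56), np.float32(9.5)) -n (np.float64(-20.88), np.float32(16.9))
pr_near +n (np.float64(21.28), np.float32(4.3)) -n (np.float64(-22.93), np.float32(11.0))
pr_far +n (np.float64(21.48), np.float32(4.4)) -n (np.float64(-23.11), np.float32(10.8))
copper e,n -73.1 -0.42
display e,n 7.28 -0.17
gap prof along e [(-42, 124), (-41, 125), (-40, 125), (-39, 124), (-38, 123), (-37, 122), (-36, 120), (-35, 119), (-34, 120), (-33, 125), (-32, 134), (-31, 147), (-30, 159), (-29, 169), (-28, 176), (-27, 180), (-26, 179), (-25, 174), (-24, 166), (-23, 157), (-22, 147), (-21, 137)]
ends (np.float64(26.13), np.float32(11.6)) (np.float64(-91.32), np.float32(10.6))
scene
ro_far +n (np.float64(18.94), np.float32(12.9)) -n (np.float64(-17.32), np.float32(7.9))
ro_near +n (np.float64(20.19), np.float32(15.1)) -n (np.float64(-18.57), np.float32(6.4))
pr_near +n (np.float64(19.95), np.float32(8.5)) -n (np.float64(-21.06), np.float32(2.1))
pr_far +n (np.float64(22.31), np.float32(6.8)) -n (np.float64(-20.85), np.float32(2.7))
copper e,n -75.52 -1.06
display e,n 4.73 -0.44
display e,n -18.81 25.05
gap prof along e [(-42, 99), (-41, 99), (-40, 99), (-39, 99), (-38, 101), (-37, 102), (-36, 104), (-35, 110), (-34, 117), (-33, 124), (-32, 131), (-31, 139), (-30, 146), (-29, 152), (-28, 151), (-27, 150), (-26, 149), (-25, 143), (-24, 138), (-23, 132), (-22, 129), (-21, 128)]
ends (np.float64(29.12), np.float32(10.9)) (np.float64(-89.01), np.float32(2.1))
```

Offsets: copper −0.4 / display −0.2 mm in the top view, −1.1 / −0.4 mm in the scene view. So they are in line within about 0.6 mm with no dark gap. I'll give one gentle centred push from behind to be sure the faces are flush.

>>> apply_moves --delta_pos '[[0.05, -0.07, 0], [0.1, -0.14, 0], [0.16, -0.22, 0], [0.22, -0.3, 0], [0.28, -0.38, 0], [0.34, -0.46, 0], [0.38, -0.52, 0], [0.38, -0.52, 0]]' --dr '[[0, 0, 0], [0, 0, 0], [0, 0, 0], [0, 0, 0], [0, 0, 0], [0, 0, 0], [0, 0, 0], [0, 0, 0]]' --jaw '[0.5, 0, 0, 0, 0, 0, 0, 0]'

```text
time: 35.68
tool_pos: [0.5899, -0.2655, 0.1761]
tool_rot: [-3.141, 0.002, 2.646]
contact_force: [-1.2, -0.1, -0.1]
opening: 0.0155
grip_force: 0.0
```

>>> apply_moves --delta_pos '[[0, 0, -0.08], [0, 0, -0.16], [0, 0, -0.24], [0, 0, -0.32], [0, 0, -0.38], [0, 0, -0.38], [0, 0, -0.38], [0, 0, -0.38]]' --dr '[[0, 0, 0], [0, 0, 0], [0, 0, 0], [0, 0, 0], [0, 0, 0], [0, 0, 0], [0, 0, 0], [0, 0, 0]]' --jaw '[0, 0, 0, 0, 0, 0, 0, 0]'

```text
time: 36.35
tool_pos: [0.589, -0.2611, 0.0272]
tool_rot: [3.142, 0.002, 2.65]
contact_force: [0.2, 0.8, 0.9]
opening: 0.0004
grip_force: 0.0
```

>>> apply_moves --delta_pos '[[0.01, -0.002, 0], [0.0195, -0.006, 0], [0.0195, -0.006, 0], [0.0195, -0.006, 0]]' --dr '[[0, 0, 0], [0, 0, 0], [0, 0, 0], [0, 0, 0]]' --jaw '[0, 0, 0, 0]'

```text
time: 36.68
tool_pos: [0.5966, -0.2635, 0.0265]
tool_rot: [3.142, 0.002, 2.649]
contact_force: [-0.7, 1.5, -0.4]
opening: 0.0005
grip_force: 0.0
```

>>> apply_moves --delta_pos '[[0.003, -0.0015, 0], [0.006, -0.003, 0], [0.007, -0.0037, 0], [0.007, -0.0037, 0]]' --dr '[[0, 0, 0], [0, 0, 0], [0, 0, 0], [0, 0, 0]]' --jaw '[0, 0, 0, 0]'

```text
time: 37.02
tool_pos: [0.5976, -0.264, 0.0254]
tool_rot: [3.141, -0.003, 2.649]
contact_force: [-4.3, 2.0, 3.8]
opening: 0.0004
grip_force: 2.6
```

>>> apply_moves --delta_pos '[[0.002, -0.001, 0], [0.004, -0.002, 0], [0.004, -0.002, 0], [0.004, -0.002, 0]]' --dr '[[0, 0, 0], [0, 0, 0], [0, 0, 0], [0, 0, 0]]' --jaw '[0, 0, 0, 0]'

```text
time: 37.35
tool_pos: [0.5976, -0.264, 0.0254]
tool_rot: [-3.142, -0.007, 2.65]
contact_force: [-10.5, 5.4, 8.5]
opening: 0.0004
grip_force: 5.8
```

>>> apply_moves --delta_pos '[[-0.02, 0.01, 0], [-0.05, 0.025, 0], [-0.1, 0.05, 0.05], [-0.1, 0.05, 0.15], [-0.1, 0.05, 0.25], [-0.1, 0.05, 0.35], [-0.15, 0.05, 0.4], [-0.2, 0.05, 0.4]]' --dr '[[0, 0, 0], [0, 0, 0], [0, 0, 0], [0, 0, 0], [0, 0, 0], [0, 0, 0], [0, 0, 0], [0, 0, 0]]' --jaw '[0, 0, 0, 0, 0, 0, 0, 0]'

```text
time: 38.02
tool_pos: [0.5227, -0.2468, 0.1912]
tool_rot: [-3.141, 0.011, 2.65]
contact_force: [0.5, -0.3, 0.3]
opening: 0.0008
grip_force: 0.0
```

>>> apply_moves --delta_pos '[[-0.05, -0.08, 0], [-0.1, -0.16, 0], [-0.15, -0.24, 0], [-0.2, -0.32, 0], [-0.25, -0.4, 0], [-0.3, -0.48, 0], [-0.35, -0.55, 0], [-0.35, -0.55, 0]]' --dr '[[0, 0, 0], [0, 0, 0], [0, 0, 0], [0, 0, 0], [0, 0, 0], [0, 0, 0], [0, 0, 0], [0, 0, 0]]' --jaw '[0, 0, 0, 0, 0, 0, 0, 0]'

```text
time: 38.68
tool_pos: [0.3764, -0.4706, 0.1853]
tool_rot: [-3.139, 0.0, 2.644]
contact_force: [-1.4, 0.7, -0.2]
opening: 0.0008
grip_force: 0.0
```

```bash
python3 look.py; python3 - <<'E'
from meas import *
im=snap('top');sc=snap('scene')
A=cv2.resize(im[165:285,190:390],(800,480),interpolation=3);cv2.imwrite('pics/f1.png',A[:,:,::-1])
B=cv2.resize(sc[145:300,160:360],(774,600),interpolation=3);cv2.imwrite('pics/f2.png',B[:,:,::-1])
E
```

```text
38.6833 [ 0.3764 -0.4706  0.1853] [-3.139  0.     2.644]
[267.41 256.86] 95.6875 [0.462  0.0102]
[219.87 256.98] 96.4375 [0.4644 0.1731]
[251.65 256.92] 96.84375 [0.4627 0.0641]
[235.9  256.62] 95.0625 [0.4647 0.1181]
[204.49 256.72] 96.9375 [0.4662 0.226 ]
[368.85 251.01] 118.0625 [ 0.4774 -0.3375]
cu [350.58 207.69] [ 0.6232 -0.2773]
[ 0.3781 -0.468   0.1852]
```

View pics/f1.png

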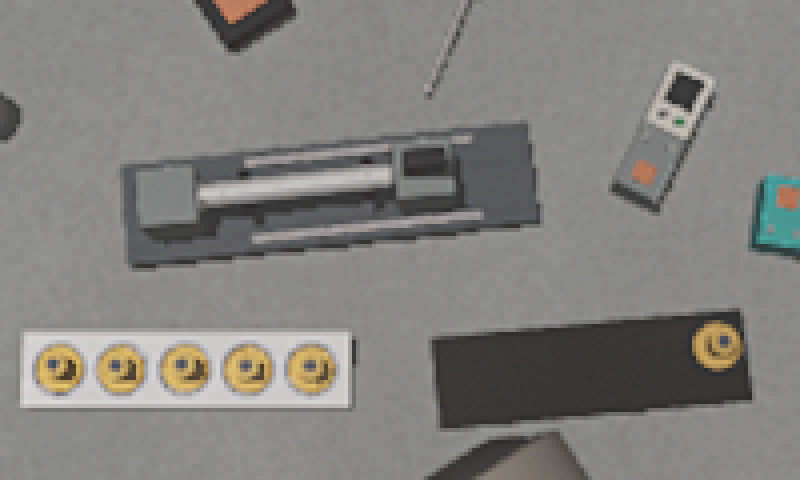

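View pics/f2.png

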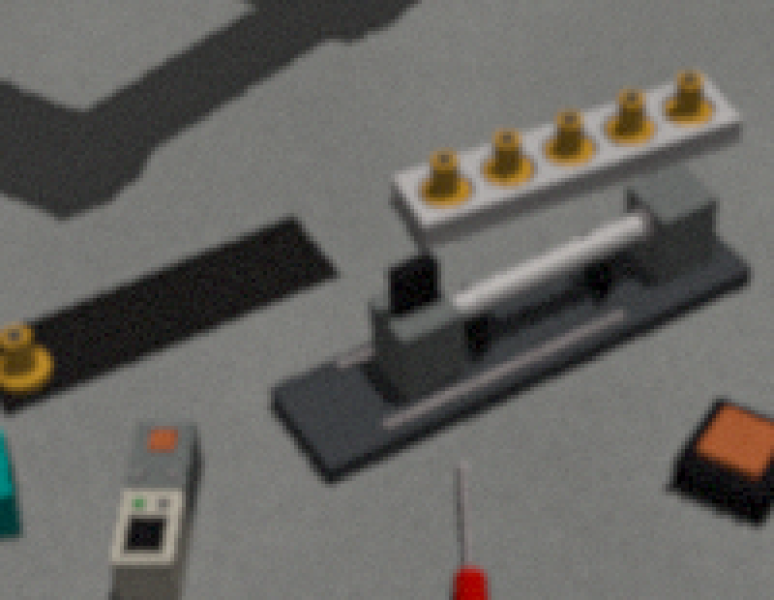

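All five bushes sit level in the tray, the rod is lifted between the centres, and the probe did not move under a 12 N push, so it is flush. Handing in.

```bash
python3 -c "
from cell import job
print(job.hand_in())"
```

```text
the job is handed in; nothing more can be done
None
```

I handed the job in at about 39 s: the rod is held between both centres, all five tray pockets hold a seated bush, and the probe is flush and in line with the readout to about 0.6 mm; the judging result was not shown.

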